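# Pack the sample carrier

## Robot

A 6-joint arm with a two-finger parallel gripper is mounted at the origin on a cart in front of the work surface, level with it; the furniture and walls round the work are solid. World frame = base frame: x ahead of the robot, y to its left, z up, the work surface at z = 0. Lengths are in m, angles in rad, forces in N, time in s.
With the tool pointing down it reaches from about 0.35 to 0.85 m from the base axis. Payload 8.1 kg.
Tool frame: the origin (TCP) lies between the finger pads; the fingertips stand 8 mm ahead of it and the grasp point (between the pads) lies 11 mm behind it (robot.tip_reach is the y of the fingertips in the tool frame, in m); y points along the fingers, z is the direction in which the jaws open and shut, and the axes are right-handed (so a half turn about y gives the same grasp; the last joint's range is limited). The gripper opens to 93 mm and grips with 3 to 60 N. Pads are 15 mm wide; open, the fingers measure 128 mm over their backs; the gripper's body (75 mm by 188 mm) begins 65 mm behind the grasp point.
Start: joints at [1.231, 0.13, 1.488, -0, 1.523, -0.085], TCP at [0.151, 0.581, 0.227] pointing down, gripper open.
Joint ranges: [-2.96, 2.96], [-0.89, 2.26], [0.02, 2.5], [-1.34, 4.48], [0, 2.73], [-2.66, 2.66]. Speed limits (rad/s): [2.39, 2.39, 2.79, 3.14, 3.14, 3.14].

## Interface

Orientations are given as a rotation vector (axis times angle).
In Python, from plant import robot gives the robot as it stands.
- The arm moves only by the tool carry_out, never from a script. Its argument "increments" is a list of rows, each an object with "linear": the shift along the tool's x, y, z in m, a list of three; "yaw": the turn about the tool's y in rad. A call has 1 to 5 rows; each row is the pose to reach, as a shift and turn from the pose measured when the call began, along the tool's axes at that moment; what a row does not reach only later rows make up. A row lasts 1/8 s, in which the tool goes at most 62.5 mm and 10.7 degrees, less where a joint would pass 70% of its speed; a pose out of reach is approached as far as the arm can. A call with a gripper value outside its range is refused whole. "gripper" is the opening, from 0 (shut) to 1 (fully open), set as the call begins (left out, the last holds). The fingers move at their own pace and stop on an object; "newtons" is the grip in N (left out, the last holds). Time passes only in rows, so rows that repeat a pose let the fingers close. It gives the time, the measured TCP pose, the force and the opening at its end, in the units of the state.
- robot.read_state(): the state, without advancing time (a new reading comes with each control period).
- robot.read_camera(name): name is "scene" or "top"; returns the picture (384x512x3 uint8, blue, green, red); there is no depth.
- robot.camera_params(name): a dict with "fov_y" (degrees; the focal length in pixels is half the picture's height over the tangent of half this angle, whatever the lens; pixels are square), "cx", "cy" (the principal point, pixels), "k1" (the pictures are not rectified: a ray, as slopes to the right and down, at radius r is drawn at 1 + k1 r^2 times it, then the intrinsics apply), "R" (3x3) and "t" (3): a world point X has camera coordinates R X + t. Camera axes: x right, y down, z forward; pixel columns grow to the right and rows downward; lengths in m; the calibration is good to about 2 mm. A picture is of the moment at which its call begins. camera_params takes no time and is no camera call.
- robot.close_job(): hands the job in, once; it reports no verdict.
The state is a dict: "t": time; "q": joint angles; "dq": joint speeds; "joint_torque": joint torques, N m; "tool_pos": TCP position; "orientation": TCP orientation; "force": force on the tool from outside, world axes, zero at the start; "wrist_torque": the same for the moment, N m; "opening": finger opening in m.
Only numpy, scipy, OpenCV 4.12 (cv2) and the standard library are available. Lean on these libraries where they do the work, as an engineer would, in place of code of your own. Each camera call takes 0.05 s, during which the arm holds its last target.

## Task

Pack the aluminium sample carrier for the next run: stand the two loose squat screw-lid jars in its two empty large wells and the two small dropper bottles in its pair of small wells, one in each, all upright on the well floors and set down gently, not dropped. Leave the taller slim jar and the open beaker where they stand, and do not disturb the jar that is already in the carrier.

Things in the scene. Friction and masses are not known exactly. Their poses are not given: they have to be found in the camera images.
- jar_a_mid (a point): middle (half-way up, on the axis, 38 mm above its foot) of a squat round sample jar with a screw lid, 56 mm across and 76 mm high, about 0.12 kg, standing loose on the worktop; z is up the jar. It can be gripped across its sides anywhere in its upper half, lid included
- jar_b_mid (a point): middle (half-way up, on the axis, 38 mm above its foot) of a squat round sample jar with a screw lid, 56 mm across and 76 mm high, about 0.12 kg, standing loose on the worktop; z is up the jar. It can be gripped across its sides anywhere in its upper half, lid included
- dropper_a_mid (a point): middle (half-way up, on the axis, 47 mm above its foot) of a small slender white dropper bottle with a pointed teat, 29 mm across its body and 94 mm high, about 0.04 kg, standing loose on the worktop; z is up the bottle. The straight body reaches up to about 65 mm above the foot; above it are a 22 mm cap and the teat
- dropper_b_mid (a point): middle (half-way up, on the axis, 44.5 mm above its foot) of a small slender white dropper bottle with a pointed teat, 29 mm across its body and 89 mm high, about 0.04 kg, standing loose on the worktop; z is up the bottle. The straight body reaches up to about 60 mm above the foot; above it are a 22 mm cap and the teat
- tall_jar_mid (a point): middle (46 mm above its foot) of the taller, slimmer screw-lid jar, 52 mm across and 92 mm high, standing loose on the worktop: a look-alike that stays where it is
- beaker_mid (a point): middle (35 mm above its foot) of an open clear beaker without lid, 55 mm across and 70 mm high, standing loose on the worktop: a look-alike that stays where it is
- packed_jar_mid (a point): middle (36.5 mm above its foot) of a squat screw-lid jar, 56 mm across and 73 mm high, that already stands in the third large well of the carrier: it stays there
- well_a: grey insert block 82 x 104 x 16 mm (x, y, z) fixed in any of the 4 slots (2 x 2) of the aluminium carrier tray; origin: centre of its underside, 4 mm above the worktop; ONE large round well 72 mm across in its middle, above the origin, floor 4 mm above the underside, so 12 mm deep; empty. Slots are 88 mm apart in x, 110 mm in y
- well_b: grey insert block 82 x 104 x 16 mm (x, y, z) fixed in any of the 4 slots (2 x 2) of the aluminium carrier tray; origin: centre of its underside, 4 mm above the worktop; ONE large round well 72 mm across in its middle, above the origin, floor 4 mm above the underside, so 12 mm deep; empty. Slots are 88 mm apart in x, 110 mm in y
- twin_well: grey insert block 82 x 104 x 16 mm (x, y, z) fixed in any of the 4 slots (2 x 2) of the aluminium carrier tray; origin: centre of its underside, 4 mm above the worktop; TWO small round wells, each 44 mm across, 24.5 mm to either side of the origin along its y axis, floors 4 mm above the underside, so 12 mm deep; empty. Fingers closing along its x stay clear of the neighbouring bottle
Things that resemble listed ones, but are neither listed nor needed, are in the scene too. There is more than one size of the part that bears jar_a_mid; the job needs the larger.

How it is judged:
By the outcome, as a careful person would: the job done as asked, in the order asked, and still so for the second after the job is handed in, with the robot touching nothing.
It also fails if it takes over 96 s, if anything falls off the work surface, if the arm or the gripper's body presses on something with over 40 N, if the wrist force passes 120 N, or if a joint passes its speed limit or range.

## Working session

There is one attempt and no reset: what is moved stays moved. The work goes in short steps, Python scripts to look and compute and a tool call to move; the robot and the scene stay as the last step left them, time stands still between calls to the robot, and variables do not carry over. Pictures are saved under pics/ and viewed, and the job is handed in when it is done.

Besides the shell and the picture viewer there is one more tool, called after "Emit:" as a command line: name --argument value ..., lists and objects as JSON in quotes. carry_out: Moves the arm, as the interface text tells. Its arguments: {"type":"object","properties":{"increments":{"type":"array","items":{"type":"object","properties":{"linear":{"type":"array","items":{"type":"number"}},"yaw":{"type":"number"}}}},"gripper":{"type":"number"},"newtons":{"type":"number"}},"required":["increments"]}

```bash
ls; mkdir -p pics; python3 - <<'E'
from plant import robot
import cv2,numpy as np
np.set_printoptions(precision=4,suppress=True)
s=robot.read_state()
for k in ['t','tool_pos','orientation','opening','force']:print(k,s[k])
for n in ['scene','top']:
    cv2.imwrite(f'pics/{n}0.png',robot.read_camera(n)); print(n,robot.camera_params(n))
E
```

```text
pics
t 0.0
tool_pos [0.151  0.5801 0.2256]
orientation [-1.5633  0.2004 -0.1998]
opening 0.09320266756455763
force [ 0.5126 -0.3465  0.5487]
scene {'fov_y': 47.011917267953336, 'cx': 252.71080842804992, 'cy': 191.14560096556053, 'k1': -0.1527715739314387, 'R': array([[ 0.5125, -0.8587,  0.0052],
       [-0.4726, -0.2872, -0.8331],
       [ 0.7169,  0.4245, -0.553 ]]), 't': array([-0.1948,  0.3286,  0.8699])}
top {'fov_y': 48.65322829325564, 'cx': 253.79576765089925, 'cy': 195.49810138118065, 'k1': -0.005707297052943416, 'R': array([[-0.0043, -0.9999, -0.0125],
       [-0.9949,  0.0056, -0.1008],
       [ 0.1008,  0.012 , -0.9948]]), 't': array([0.0957, 0.4906, 1.2516])}
```

View pics/scene0.png

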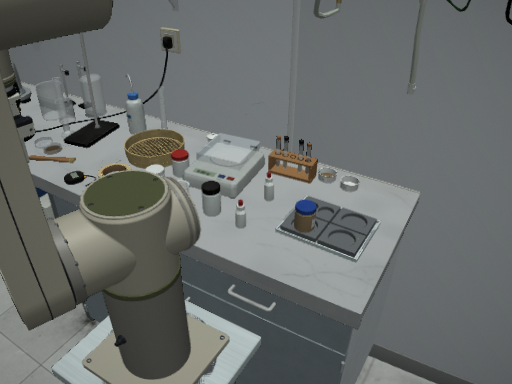

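View pics/top0.png

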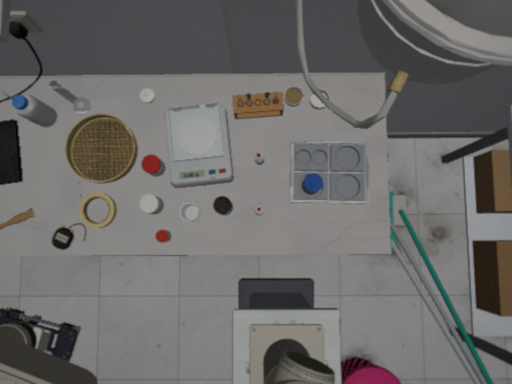

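```bash
python3 - <<'E'
import cv2
t=cv2.imread('pics/top0.png');s=cv2.imread('pics/scene0.png')
cv2.imwrite('pics/c1.png',cv2.resize(t[60:260,120:270],None,fx=4,fy=3,interpolation=3)[:600])
cv2.imwrite('pics/c1.png',cv2.resize(t[120:260,130:330],None,fx=4,fy=4,interpolation=3))
cv2.imwrite('pics/c2.png',cv2.resize(t[80:220,230:390],None,fx=4,fy=4,interpolation=3))
cv2.imwrite('pics/c3.png',cv2.resize(s[125:265,130:290],None,fx=4,fy=4,interpolation=3))
cv2.imwrite('pics/c4.png',cv2.resize(s[130:265,230:390],None,fx=4,fy=4,interpolation=3))
E
```

```text
(no output)
```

View pics/c1.png

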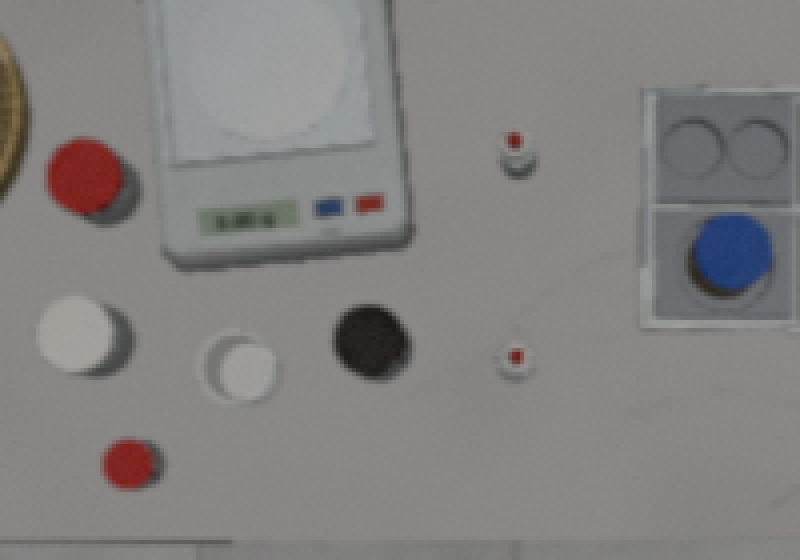

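View pics/c2.png

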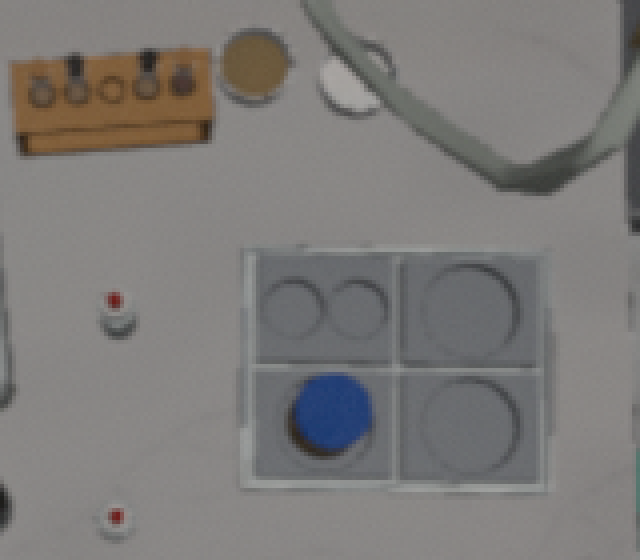

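View pics/c3.png

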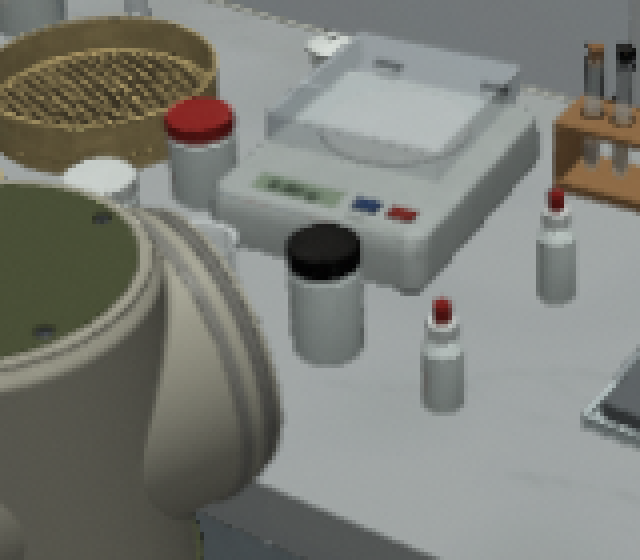

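View pics/c4.png

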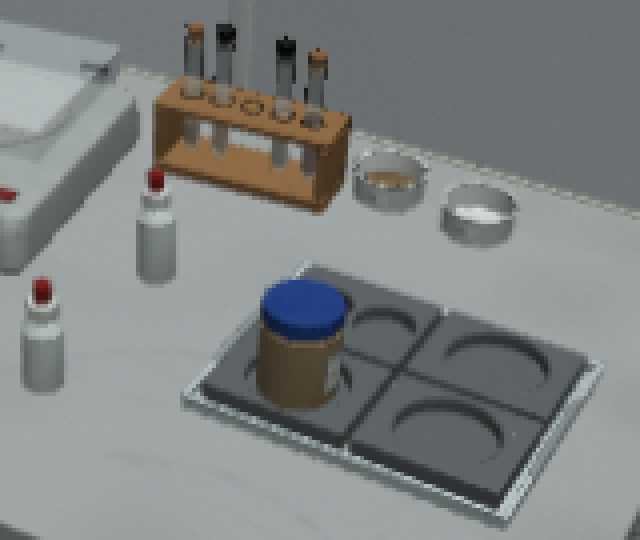

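```bash
cat > h.py <<'E'
import numpy as np,json,cv2
from plant import robot
np.set_printoptions(precision=4,suppress=True)
P={n:robot.camera_params(n) for n in ('scene','top')}
def ray(n,u,v):
    p=P[n];f=192/np.tan(np.radians(p['fov_y']/2))
    K=np.array([[f,0,p['cx']],[0,f,p['cy']],[0,0,1.]])
    x=cv2.undistortPoints(np.array([[[u,v]]],float),K,np.array([p['k1'],0,0,0.]))[0,0]
    R=np.array(p['R']);t=np.array(p['t'])
    return -R.T@t, R.T@np.array([x[0],x[1],1])
def atz(n,u,v,z):
    c,d=ray(n,u,v); return c+d*(z-c[2])/d[2]
def proj(n,X):
    p=P[n];f=192/np.tan(np.radians(p['fov_y']/2))
    c=np.array(p['R'])@np.array(X,float)+np.array(p['t']);a=c[:2]/c[2];r=a@a
    return a*(1+p['k1']*r)*f+np.array([p['cx'],p['cy']])
E
python3 - <<'E'
from h import *
C=lambda u,v:(130+(u-1.5)/4,120+(v-1.5)/4)
for n,l,r,t,b,z in [('red',47,124,138,215,.076),('white',37,116,295,374,.076),('black',334,406,305,378,.076),('beaker',203,278,330,403,.07),('smallred',102,156,439,489,.06)]:
  for zz in (z,.092):
    L=atz('top',*C(l,(t+b)/2),zz);R=atz('top',*C(r,(t+b)/2),zz);T=atz('top',*C((l+r)/2,t),zz);B=atz('top',*C((l+r)/2,b),zz)
    print(n,zz,(L+R+T+B)/4,'dia',np.linalg.norm(L-R),np.linalg.norm(T-B))
for n,u,v,z in [('dropFarTip',515,141,.092),('dropNear',516,357,.09)]:
  print(n,atz('top',*C(u,v),z))
C2=lambda u,v:(230+(u-1.5)/4,80+(v-1.5)/4)
for n,u,v,z in [('packed lid',334,412,.081),('tw l',292,307,.02),('tw r',358,309,.02),('wellfar',470,311,.02),('wellnear',470,425,.02)]+[('corner',a,b,.02) for a,b in((243,250),(548,250),(548,490),(243,490))]:
  print(n,C2(u,v),atz('top',*C2(u,v),z))
for X in ([.5,.0,0],[.6,.2,0]):print(proj('top',X),proj('scene',X))
E
```

```text
red 0.076 [0.5808 0.3923 0.076 ] dia 0.056407821008191215 0.05693573263481799
red 0.092 [0.578  0.3882 0.092 ] dia 0.05566792849262344 0.05618891558548092
white 0.076 [0.4652 0.3965 0.076 ] dia 0.0573331212860251 0.057317199809147734
white 0.092 [0.4638 0.3923 0.092 ] dia 0.056581091752256896 0.056565379114887404
black 0.076 [0.459  0.1841 0.076 ] dia 0.05195548055961301 0.05277257056794078
black 0.092 [0.4577 0.1827 0.092 ] dia 0.05127398869338405 0.052080361060595715
beaker 0.07 [0.4418 0.2784 0.07  ] dia 0.054425613646723346 0.0529359632148989
beaker 0.092 [0.4404 0.2748 0.092 ] dia 0.05344881653856257 0.05198590142741669
smallred 0.06 [0.3719 0.3605 0.06  ] dia 0.03935974378999206 0.03617595154816282
smallred 0.092 [0.3716 0.3531 0.092 ] dia 0.03834056111235884 0.03523921010590374
dropFarTip [0.6017 0.0787 0.092 ]
dropNear [0.4462 0.0789 0.09  ]
packed lid (313.125, 182.625) [ 0.5218 -0.0784  0.081 ]
tw l (302.625, 156.375) [ 0.6105 -0.0559  0.02  ]
tw r (319.125, 156.875) [ 0.6086 -0.106   0.02  ]
wellfar (347.125, 157.375) [ 0.6065 -0.1909  0.02  ]
wellnear (347.125, 185.875) [ 0.5193 -0.1886  0.02  ]
corner (290.375, 142.125) [ 0.6549 -0.0192  0.02  ]
corner (366.625, 142.125) [ 0.6533 -0.2515  0.02  ]
corner (366.625, 202.125) [ 0.4697 -0.2458  0.02  ]
corner (290.375, 202.125) [ 0.471  -0.0168  0.02  ]
[284.2935 193.2749] [274.7704 224.2491]
[219.2566 161.514 ] [233.9029 187.1697]
```

```bash
cat >> h.py <<'E'
from scipy.spatial.transform import Rotation as Ro
def plan(tgt,yaw_world=None,st=None):
    """print linear (tool axes) to bring TCP to tgt, and tool axes"""
    s=st or robot.read_state();R=Ro.from_rotvec(s['orientation']).as_matrix()
    d=R.T@(np.array(tgt)-s['tool_pos'])
    print('t',round(s['t'],2),'pos',np.array(s['tool_pos']),'open',round(s['opening'],4),'F',np.array(s['force']),'lin',d,'jaw ang deg',np.degrees(np.arctan2(R[1,2],R[0,2])),'toolx',R[:,0],'tooly',R[:,1])
    return d
def tri(a,b):
    c1,d1=ray('top',*a);c2,d2=ray('scene',*b)
    A=np.stack([d1,-d2],1);k=np.linalg.lstsq(A,c2-c1,rcond=None)[0]
    p,q=c1+d1*k[0],c2+d2*k[1];return (p+q)/2,np.linalg.norm(p-q)
E
python3 - <<'E'
from h import *
plan([.58,.39,.2])
S=lambda u,v:(130+(u-1.5)/4,125+(v-1.5)/4)
C=lambda u,v:(130+(u-1.5)/4,120+(v-1.5)/4)
print('hose tip',tri((399,82),(413,91)))
print('red',tri(C(85.5,176.5),S(200,114)))
print('white',tri(C(76,334),S(100,180)))
print('black',tri(C(370,341),S(323,241)))
print('dropfar tip',tri(C(515,141),S(556,192)),'near',tri(C(516,357),S(442,302)))
print('scale hood corner near-right, right front', tri((167,108),(S(355,38))), tri(C(162,240),S(222,178)))
print('blue',tri((313.1,182.6),(230+(303-1.5)/4,130+(299-1.5)/4)))
E
```

```text
t 0.1 pos [0.151  0.5802 0.2257] open 0.0935 F [-0.3236  0.1575  1.0875] lin [ 0.4631  0.0258 -0.0759] jaw ang deg 75.4037557270356 toolx [ 0.9677 -0.252  -0.0001] tooly [-0.0005 -0.0016 -1.    ]
hose tip (array([ 0.7154, -0.2499,  0.3708]), np.float64(0.024263664306240704))
red (array([0.5804, 0.3927, 0.0763]), np.float64(0.001218754941516561))
white (array([0.4655, 0.3985, 0.0715]), np.float64(0.0011810999418149768))
black (array([0.4576, 0.1831, 0.0925]), np.float64(0.0012024823922679164))
dropfar tip (array([0.602 , 0.0789, 0.0904]), np.float64(0.00027218361399446677)) near (array([0.4465, 0.079 , 0.0851]), np.float64(0.00033192296081301114))
scale hood corner near-right, right front (array([0.7419, 0.3487, 0.087 ]), np.float64(0.007286971794317236)) (array([0.537 , 0.3396, 0.0549]), np.float64(0.0010551484956349009))
blue (array([ 0.5213, -0.0777,  0.0835]), np.float64(0.0006910439187275375))
```

Emit:
carry_out --increments '[{"linear": [0.463, 0.02, -0.076], "yaw": 1.316}, {"linear": [0.463, 0.02, -0.076], "yaw": 1.316}, {"linear": [0.463, 0.02, -0.076], "yaw": 1.316}, {"linear": [0.463, 0.02, -0.076], "yaw": 1.316}, {"linear": [0.463, 0.02, -0.076], "yaw": 1.316}]' --gripper 1 --newtons 20

```text
t: 0.72
tool_pos: [0.4379, 0.4525, 0.2122]
orientation: [-1.364, 0.931, -0.931]
force: [0.3, 1.4, -0.3]
opening: 0.0925
```

```bash
python3 - <<'E'
from h import *
print('loop',tri((365,125),(460,8)))
plan([.5805,.3925,.18])
cv2.imwrite('pics/s1.png',cv2.resize(robot.read_camera('scene')[100:300,20:270],None,fx=3,fy=3,interpolation=3))
E
```

```text
loop (array([ 0.5825, -0.2298,  0.5759]), np.float64(0.24212469713337778))
t 0.72 pos [0.4379 0.4525 0.2122] open 0.0925 F [ 0.2743  1.3686 -0.2633] lin [0.1077 0.0322 0.111 ] jaw ang deg 21.338073585329163 toolx [ 0.3639 -0.9314  0.0011] tooly [-0.0007 -0.0015 -1.    ]
```

View pics/s1.png

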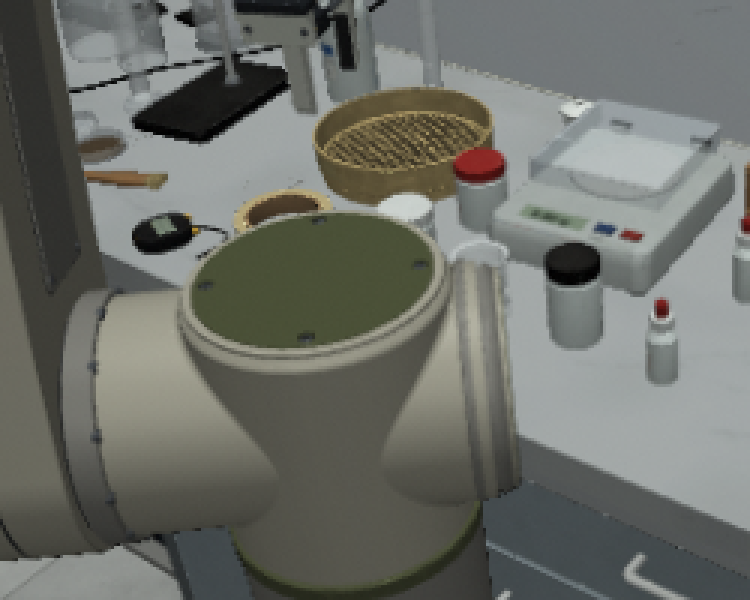

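```bash
python3 - <<'E'
from h import *
for z in (.2,.35,.5,.6,.7,.8):
  for px in ((365,125),(340,110),(310,60)):
    X=atz('top',*px,z);print(z,px,X,proj('scene',X))
E
```

```text
0.2 (365, 125) [ 0.6582 -0.2022  0.2   ] [373.4298 156.4851]
0.2 (340, 110) [ 0.6992 -0.1376  0.2   ] [355.4824 144.2522]
0.2 (310, 60) [ 0.8372 -0.0609  0.2   ] [346.8707 120.3506]
0.35 (365, 125) [ 0.6177 -0.1639  0.35  ] [362.1382 105.0657]
0.35 (340, 110) [ 0.6531 -0.1081  0.35  ] [345.6165  95.824 ]
0.35 (310, 60) [ 0.7722 -0.0419  0.35  ] [338.2635  77.9435]
0.5 (365, 125) [ 0.5772 -0.1255  0.5   ] [348.0882  44.6338]
0.5 (340, 110) [ 0.6069 -0.0786  0.5   ] [333.3663  38.6859]
0.5 (310, 60) [ 0.7072 -0.0229  0.5   ] [327.534   27.4042]
0.6 (365, 125) [ 0.5502 -0.1     0.6   ] [336.8242  -1.1259]
0.6 (340, 110) [ 0.5762 -0.0589  0.6   ] [323.5452  -4.8062]
0.6 (310, 60) [ 0.6639 -0.0103  0.6   ] [318.8716 -11.5424]
0.7 (365, 125) [ 0.5232 -0.0744  0.7   ] [323.7597 -51.1968]
0.7 (340, 110) [ 0.5455 -0.0393  0.7   ] [312.1374 -52.6915]
0.7 (310, 60) [0.6205 0.0024 0.7   ] [308.7171 -55.0282]
0.8 (365, 125) [ 0.4962 -0.0488  0.8   ] [ 308.6736 -104.7443]
0.8 (340, 110) [ 0.5147 -0.0196  0.8   ] [ 298.9252 -104.3448]
0.8 (310, 60) [0.5772 0.0151 0.8   ] [ 296.8012 -102.8411]
```

Emit:
carry_out --increments '[{"linear": [0.108, 0.032, 0.111], "yaw": 0.372}, {"linear": [0.108, 0.032, 0.111], "yaw": 0.372}, {"linear": [0.108, 0.032, 0.111], "yaw": 0.372}, {"linear": [0.108, 0.032, 0.111], "yaw": 0.372}]'

```text
t: 1.27
tool_pos: [0.5881, 0.3828, 0.1775]
orientation: [-1.205, 1.219, -1.227]
force: [0.3, 0.4, -0.8]
opening: 0.0929
```

```bash
python3 - <<'E'
from h import *
plan([.5805,.3925,.044])
cv2.imwrite('pics/s2.png',cv2.resize(robot.read_camera('scene')[80:280,20:270],None,fx=3,fy=3,interpolation=3))
cv2.imwrite('pics/t2.png',cv2.resize(robot.read_camera('top')[60:260,60:310],None,fx=3,fy=3,interpolation=3))
E
```

```text
t 1.27 pos [0.5881 0.3828 0.1775] open 0.0929 F [ 0.2915  0.4286 -0.7791] lin [-0.0104  0.1334 -0.0077] jaw ang deg -1.0341151422069792 toolx [-0.018  -0.9998  0.0064] tooly [-0.0001 -0.0064 -1.    ]
```

View pics/s2.png

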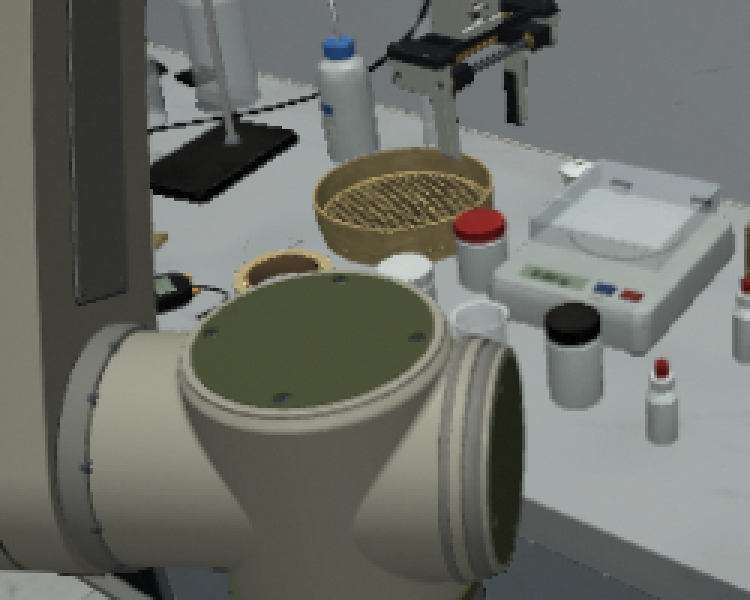

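View pics/t2.png

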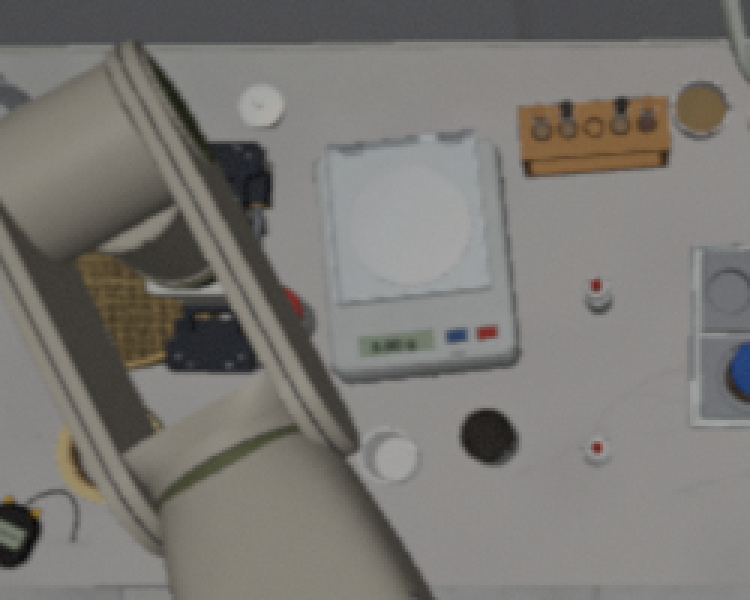

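Emit:
carry_out --increments '[{"linear": [-0.0104, 0.03, -0.0077], "yaw": -0.018}, {"linear": [-0.0104, 0.06, -0.0077], "yaw": -0.018}, {"linear": [-0.0104, 0.08, -0.0077], "yaw": -0.018}]'

```text
t: 1.75
tool_pos: [0.5766, 0.3965, 0.0979]
orientation: [-1.216, 1.203, -1.209]
force: [-0.3, 0.2, -0.6]
opening: 0.0931
```

```bash
python3 - <<'E'
from h import *
plan([.5805,.3925,.044])
cv2.imwrite('pics/s3.png',cv2.resize(robot.read_camera('scene')[110:260,90:270],None,fx=4,fy=4,interpolation=3))
E
```

```text
t 1.75 pos [0.5766 0.3965 0.0979] open 0.0931 F [-0.3328  0.193  -0.5699] lin [0.0037 0.0539 0.0039] jaw ang deg 0.3270006408768998 toolx [ 0.0057 -1.      0.0051] tooly [-0.0004 -0.0051 -1.    ]
```

View pics/s3.png

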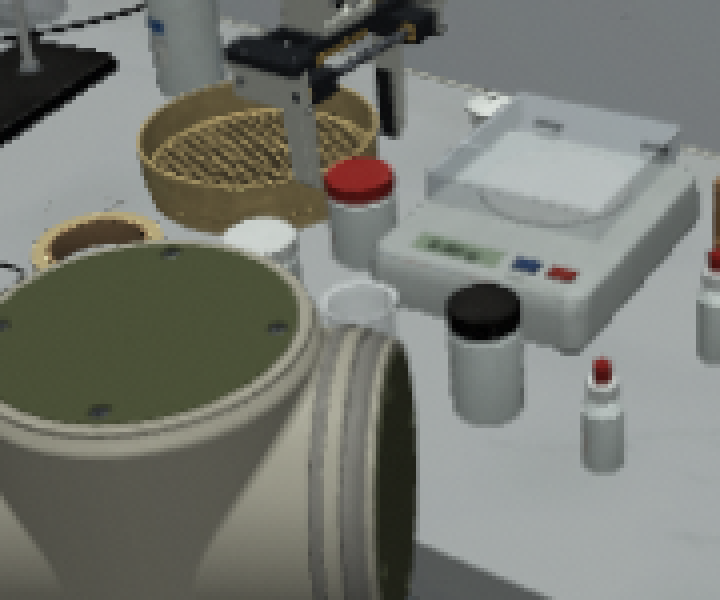

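Emit:
carry_out --increments '[{"linear": [0.0037, 0.005, 0.004]}, {"linear": [0.0037, 0.025, 0.004]}, {"linear": [0.0037, 0.045, 0.004]}, {"linear": [0.0037, 0.054, 0.004]}, {"linear": [0.0037, 0.054, 0.004]}]'

```text
$.increments[0]: bad value
```

Emit:
carry_out --increments '[{"linear": [0, 0, 0]}, {"linear": [0, 0, 0]}, {"linear": [0, 0, 0]}, {"linear": [0, 0, 0]}, {"linear": [0, 0, 0]}]' --gripper 0 --newtons 20

```text
$.increments[0]: bad value
```

```bash
python3 - <<'E'
from h import *
plan([.5805,.3925,.2])
cv2.imwrite('pics/s4.png',cv2.resize(robot.read_camera('scene')[110:260,90:270],None,fx=4,fy=4,interpolation=3))
E
```

```text
t 1.8 pos [0.5757 0.3955 0.0949] open 0.0932 F [-0.9223 -1.0345 -2.0841] lin [ 0.0038 -0.1051  0.0044] jaw ang deg 0.2979789692194708 toolx [ 0.0052 -1.      0.0069] tooly [-0.0033 -0.0069 -1.    ]
```

View pics/s4.png

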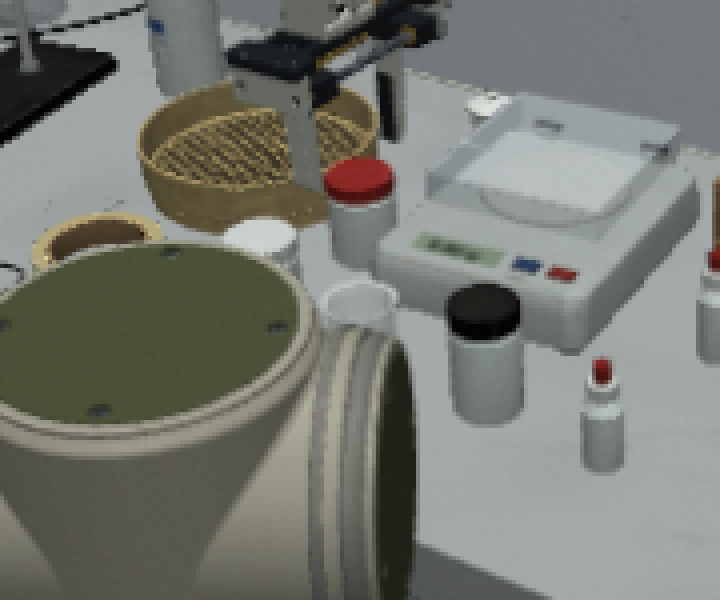

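Emit:
carry_out --increments '[{"linear": [0.0035, 0.0, 0.0045], "yaw": 0}, {"linear": [0.0035, 0.02, 0.0045], "yaw": 0}, {"linear": [0.0035, 0.04, 0.0045], "yaw": 0}, {"linear": [0.0035, 0.05, 0.0045], "yaw": 0}, {"linear": [0.0035, 0.05, 0.0045], "yaw": 0}]'

```text
t: 2.48
tool_pos: [0.5793, 0.3908, 0.0442]
orientation: [-1.222, 1.206, -1.209]
force: [-0.1, -0.5, 0.3]
opening: 0.0931
```

Emit:
carry_out --increments '[{"linear": [0, 0, 0], "yaw": 0}, {"linear": [0, 0, 0], "yaw": 0}, {"linear": [0, 0, 0], "yaw": 0}, {"linear": [0, 0, 0], "yaw": 0}, {"linear": [0, 0, 0], "yaw": 0}]' --gripper 0 --newtons 20

```text
t: 3.1
tool_pos: [0.5796, 0.391, 0.0446]
orientation: [-1.221, 1.206, -1.209]
force: [0.2, -0.2, 0.9]
opening: 0.0547
```

```bash
python3 - <<'E'
from h import *
plan([.5805,.3925,.2])
cv2.imwrite('pics/s5.png',cv2.resize(robot.read_camera('scene')[110:260,90:270],None,fx=4,fy=4,interpolation=3))
E
```

```text
t 3.1 pos [0.5796 0.391  0.0446] open 0.0547 F [ 0.1564 -0.1699  0.8524] lin [-0.0003 -0.1554  0.0001] jaw ang deg 0.2736477443795057 toolx [ 0.0048 -1.      0.0081] tooly [-0.0053 -0.0081 -1.    ]
```

View pics/s5.png

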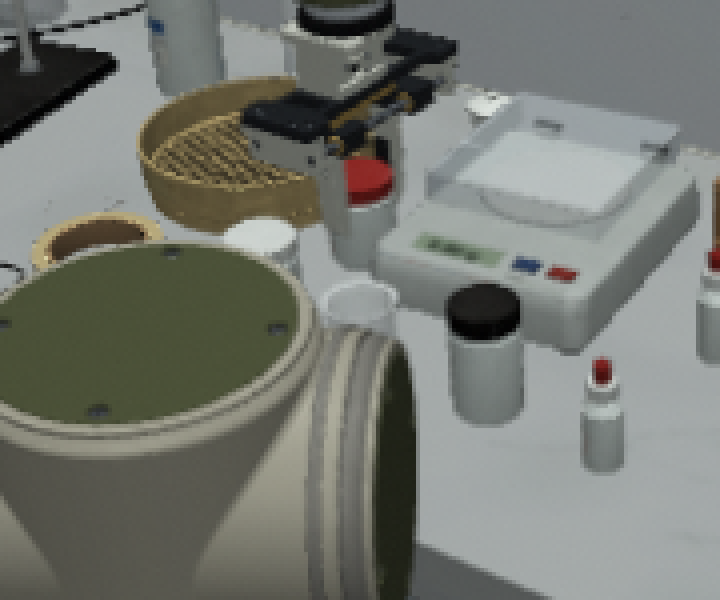

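Emit:
carry_out --increments '[{"linear": [0, -0.02, 0], "yaw": 0}, {"linear": [0, -0.06, 0], "yaw": 0}, {"linear": [0, -0.11, 0], "yaw": 0}, {"linear": [0, -0.155, 0], "yaw": 0}, {"linear": [0, -0.155, 0], "yaw": 0}]'

```text
t: 3.78
tool_pos: [0.583, 0.3939, 0.2074]
orientation: [-1.211, 1.201, -1.209]
force: [0.1, 0.2, -1.4]
opening: 0.0555
```

```bash
python3 - <<'E'
from h import *
plan([.519,-.190,.2])
plan([.607,-.190,.2])
cv2.imwrite('pics/s6.png',cv2.resize(robot.read_camera('scene')[60:260,90:330],None,fx=3,fy=3,interpolation=3))
E
```

```text
t 3.77 pos [0.583  0.3939 0.2074] open 0.0555 F [ 0.1205  0.1762 -1.4309] lin [ 0.5835  0.0087 -0.0669] jaw ang deg 0.2770048316952084 toolx [ 0.0048 -1.      0.0027] tooly [ 0.004  -0.0027 -1.    ]
t 3.77 pos [0.583  0.3939 0.2074] open 0.0555 F [ 0.1205  0.1762 -1.4309] lin [0.584  0.0091 0.0211] jaw ang deg 0.2770048316952084 toolx [ 0.0048 -1.      0.0027] tooly [ 0.004  -0.0027 -1.    ]
```

View pics/s6.png

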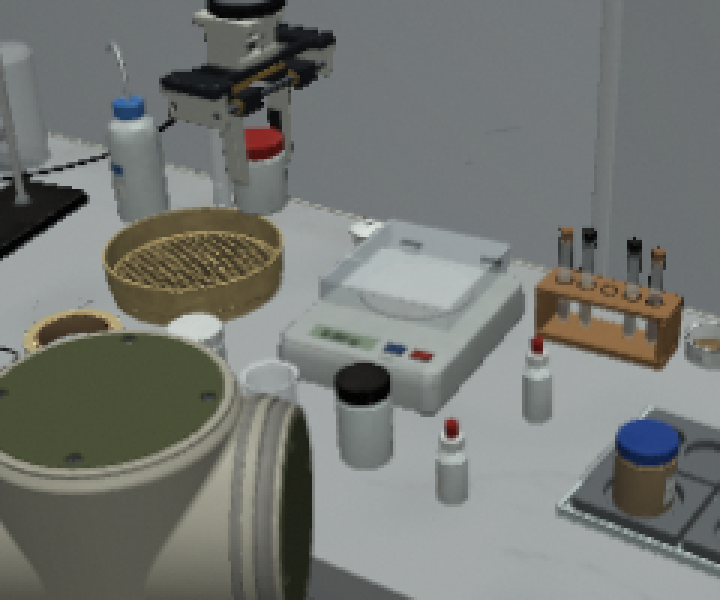

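Emit:
carry_out --increments '[{"linear": [0.584, 0.009, 0.021], "yaw": 1.575}, {"linear": [0.584, 0.009, 0.021], "yaw": 1.575}, {"linear": [0.584, 0.009, 0.021], "yaw": 1.575}, {"linear": [0.584, 0.009, 0.021], "yaw": 1.575}, {"linear": [0.584, 0.009, 0.021], "yaw": 1.575}]'

```text
t: 4.45
tool_pos: [0.5924, 0.078, 0.1966]
orientation: [-0.616, 1.858, -1.865]
force: [0.2, -0.4, -1.2]
opening: 0.0551
```

```bash
python3 - <<'E'
from h import *
plan([.607,-.190,.2])
cv2.imwrite('pics/s7.png',robot.read_camera('scene'))
E
```

```text
t 4.45 pos [0.5924 0.078  0.1966] open 0.0551 F [ 0.1814 -0.4103 -1.2474] lin [ 0.1466 -0.002   0.2249] jaw ang deg -53.78911710257896 toolx [-0.8068 -0.5907  0.008 ] tooly [-0.0059 -0.0055 -1.    ]
```

View pics/s7.png

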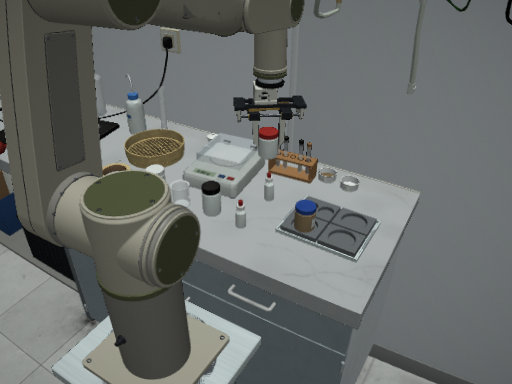

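Emit:
carry_out --increments '[{"linear": [0.147, -0.002, 0.225], "yaw": 0.632}, {"linear": [0.147, -0.002, 0.225], "yaw": 0.632}, {"linear": [0.147, -0.002, 0.225], "yaw": 0.632}, {"linear": [0.147, -0.002, 0.225], "yaw": 0.632}, {"linear": [0.147, -0.002, 0.225], "yaw": 0.632}]'

```text
t: 5.12
tool_pos: [0.6019, -0.2013, 0.1992]
orientation: [-0.01, -2.197, 2.219]
force: [1.0, 1.1, -1.4]
opening: 0.0549
```

```bash
python3 - <<'E'
from h import *
plan([.607,-.190,.1])
cv2.imwrite('pics/s8.png',cv2.resize(robot.read_camera('scene')[60:260,200:440],None,fx=3,fy=3,interpolation=3))
E
```

```text
t 5.12 pos [ 0.6019 -0.2013  0.1992] open 0.0549 F [ 0.9934  1.0696 -1.3503] lin [-0.0058  0.0991 -0.0123] jaw ang deg -91.01375107841264 toolx [-0.9998  0.0178  0.009 ] tooly [-0.0092 -0.0096 -0.9999]
```

View pics/s8.png

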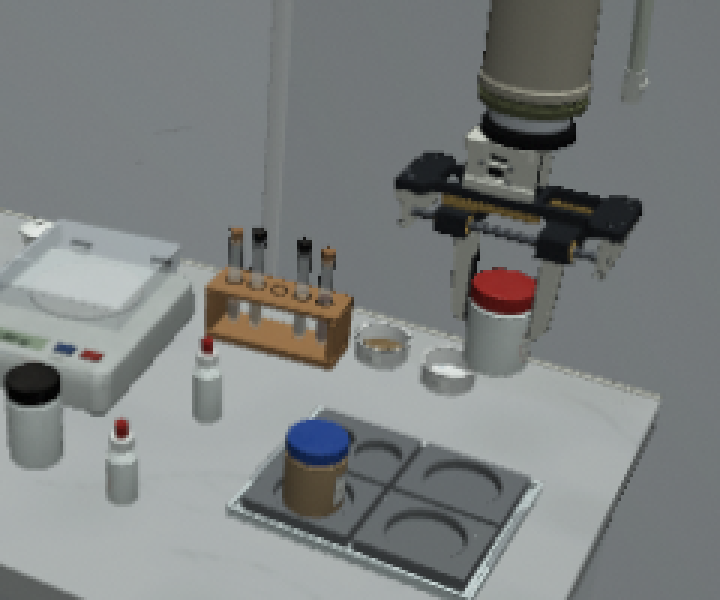

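Emit:
carry_out --increments '[{"linear": [-0.006, 0.03, -0.012], "yaw": -0.018}, {"linear": [-0.006, 0.06, -0.012], "yaw": -0.018}, {"linear": [-0.006, 0.09, -0.012], "yaw": -0.018}, {"linear": [-0.006, 0.099, -0.012], "yaw": -0.018}, {"linear": [-0.006, 0.099, -0.012], "yaw": -0.018}]'

```text
t: 5.8
tool_pos: [0.6062, -0.1923, 0.0989]
orientation: [0.013, -2.205, 2.227]
force: [-0.3, 0.0, -1.9]
opening: 0.055
```

```bash
python3 - <<'E'
from h import *
plan([.607,-.190,.056])
a=cv2.resize(cv2.imread('pics/s7.png'),None,fx=4,fy=4,interpolation=3);b=cv2.resize(cv2.imread('pics/top0.png'),None,fx=4,fy=4,interpolation=3)
th=np.linspace(0,6.283,60)
for im,n in((a,'scene'),(b,'top')):
  for x,y,r in((.607,-.19,.036),(.519,-.19,.036),(.608,-.0555,.022),(.608,-.1045,.022)):
    pts=np.array([proj(n,[x+r*np.cos(t),y+r*np.sin(t),.020]) for t in th])*4+1.5
    cv2.polylines(im,[pts.astype(int)],True,(0,255,0),1)
o=np.hstack([a[720:1040,1060:1540],b[540:860,1150:1500]])
cv2.imwrite('pics/ov.png',cv2.resize(o,(800,308)))
cv2.imwrite('pics/s9.png',cv2.resize(robot.read_camera('scene')[100:260,250:450],None,fx=4,fy=3.7,interpolation=3))
E
```

```text
t 5.8 pos [ 0.6062 -0.1923  0.0989] open 0.055 F [-0.3379  0.0354 -1.9157] lin [-0.0013  0.0429 -0.0028] jaw ang deg -89.96562198093746 toolx [-0.9999 -0.0005  0.0116] tooly [-0.0116 -0.0101 -0.9999]
```

View pics/s9.png

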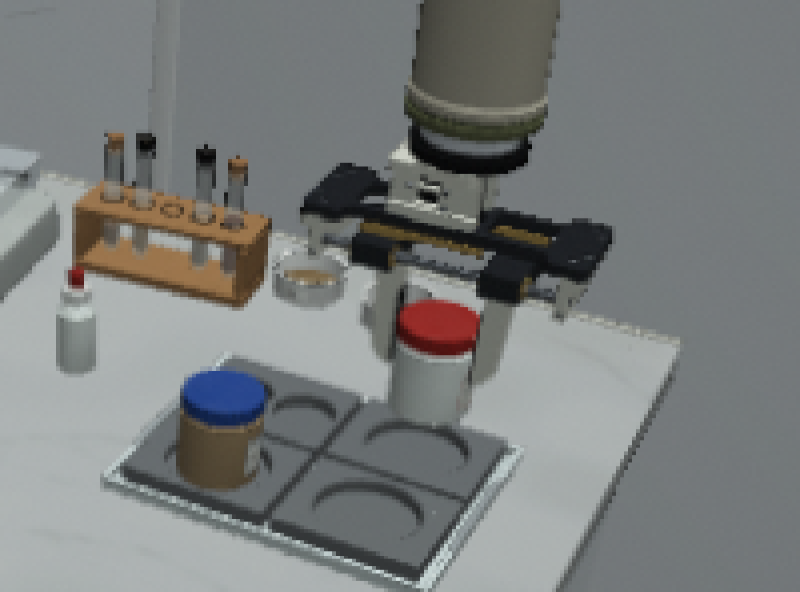

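View pics/ov.png

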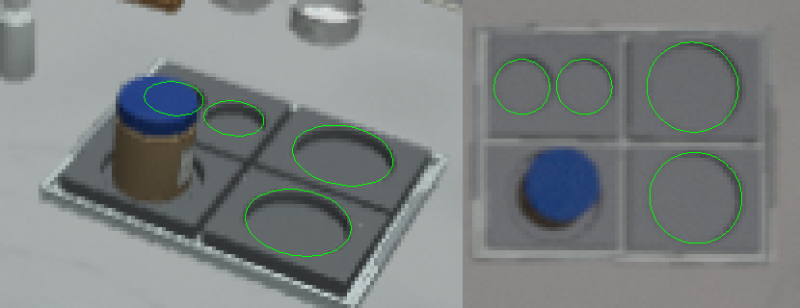

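Emit:
carry_out --increments '[{"linear": [-0.001, 0.01, -0.003], "yaw": 0}, {"linear": [-0.001, 0.024, -0.003], "yaw": 0}, {"linear": [-0.001, 0.034, -0.003], "yaw": 0}, {"linear": [-0.001, 0.04, -0.003], "yaw": 0}, {"linear": [-0.001, 0.041, -0.003], "yaw": 0}]'

```text
t: 6.48
tool_pos: [0.6073, -0.1901, 0.0585]
orientation: [0.012, -2.205, 2.228]
force: [0.5, -0.1, -1.7]
opening: 0.0549
```

```bash
python3 - <<'E'
from h import *
plan([.607,-.190,.0525])
cv2.imwrite('pics/s10.png',cv2.resize(robot.read_camera('scene')[120:260,250:400],None,fx=4,fy=4,interpolation=3))
E
```

```text
t 6.47 pos [ 0.6073 -0.1901  0.0585] open 0.0549 F [ 0.5142 -0.1468 -1.7367] lin [ 0.0002  0.006  -0.0002] jaw ang deg -89.98016600319674 toolx [-0.9999 -0.0002  0.0105] tooly [-0.0105 -0.0105 -0.9999]
```

View pics/s10.png

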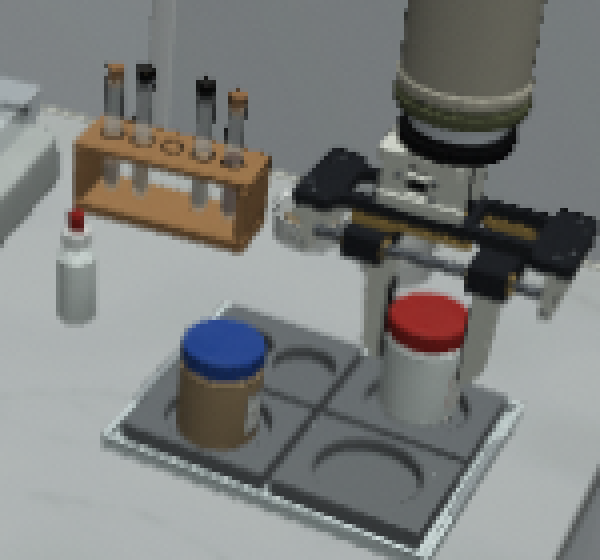

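Inside the well; lower the last millimetres gently.

Emit:
carry_out --increments '[{"linear": [0, 0.002, 0], "yaw": 0}, {"linear": [0, 0.004, 0], "yaw": 0}, {"linear": [0, 0.005, 0], "yaw": 0}]'

```text
t: 6.9
tool_pos: [0.6076, -0.1903, 0.0539]
orientation: [0.011, -2.205, 2.229]
force: [0.1, -0.0, -2.4]
opening: 0.055
```

Emit:
carry_out --increments '[{"linear": [0, 0.001, 0], "yaw": 0}, {"linear": [0, 0.0015, 0], "yaw": 0}]'

```text
t: 7.15
tool_pos: [0.6078, -0.1904, 0.0529]
orientation: [0.011, -2.205, 2.229]
force: [-2.1, 0.6, 4.0]
opening: 0.0551
```

Emit:
carry_out --increments '[{"linear": [0, 0, 0], "yaw": 0}, {"linear": [0, 0, 0], "yaw": 0}, {"linear": [0, -0.005, 0], "yaw": 0}, {"linear": [0, -0.03, 0], "yaw": 0}, {"linear": [0, -0.07, 0], "yaw": 0}]' --gripper 0.85

```text
t: 7.78
tool_pos: [0.6071, -0.1891, 0.122]
orientation: [0.014, -2.205, 2.226]
force: [0.3, 0.5, -0.2]
opening: 0.0793
```

```bash
python3 - <<'E'
from h import *
plan([.4655,.3975,.19])
cv2.imwrite('pics/s11.png',cv2.resize(robot.read_camera('scene')[120:260,250:400],None,fx=4,fy=4,interpolation=3))
E
```

```text
t 7.78 pos [ 0.6071 -0.1891  0.122 ] open 0.0793 F [ 0.3232  0.4966 -0.2147] lin [ 0.1423 -0.0718 -0.586 ] jaw ang deg -89.97689028797537 toolx [-0.9999 -0.0003  0.0125] tooly [-0.0125 -0.0097 -0.9999]
```

View pics/s11.png

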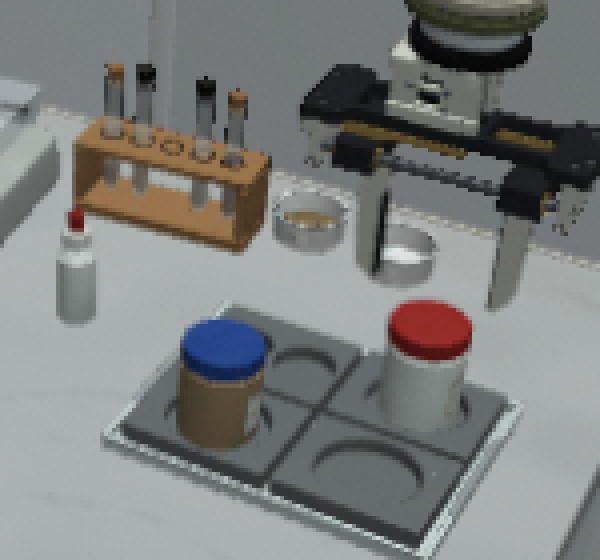

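Emit:
carry_out --increments '[{"linear": [0, -0.06, 0], "yaw": 0}, {"linear": [0.142, -0.072, -0.586], "yaw": 0}, {"linear": [0.142, -0.072, -0.586], "yaw": 0}, {"linear": [0.142, -0.072, -0.586], "yaw": 0}, {"linear": [0.142, -0.072, -0.586], "yaw": 0}]' --gripper 1

```text
t: 8.45
tool_pos: [0.5516, 0.055, 0.1899]
orientation: [0.002, -2.206, 2.235]
force: [0.5, 1.3, 0.1]
opening: 0.0927
```

```bash
python3 - <<'E'
from h import *
plan([.4655,.3975,.19])
E
```

```text
t 8.45 pos [0.5516 0.055  0.1899] open 0.0927 F [0.5213 1.2943 0.1395] lin [ 0.0861 -0.0045 -0.3424] jaw ang deg -89.99887843115339 toolx [-1.      0.      0.0017] tooly [-0.0017 -0.0133 -0.9999]
```

Emit:
carry_out --increments '[{"linear": [0.086, -0.004, -0.342], "yaw": 0}, {"linear": [0.086, -0.004, -0.342], "yaw": 0}, {"linear": [0.086, -0.004, -0.342], "yaw": 0}, {"linear": [0.086, -0.004, -0.342], "yaw": 0}, {"linear": [0.086, -0.004, -0.342], "yaw": 0}]'

```text
t: 9.07
tool_pos: [0.4753, 0.3584, 0.1902]
orientation: [0.001, -2.207, 2.235]
force: [1.0, -0.2, 0.2]
opening: 0.0931
```

Emit:
carry_out --increments '[{"linear": [0, 0, -0.025], "yaw": 0}, {"linear": [0, 0, -0.025], "yaw": 0}]'

```text
t: 9.32
tool_pos: [0.4746, 0.3854, 0.19]
orientation: [-0.004, 2.206, -2.233]
force: [0.9, 0.1, -0.7]
opening: 0.0931
```

```bash
python3 - <<'E'
from h import *
plan([.4655,.397,.1])
cv2.imwrite('pics/s12.png',cv2.resize(robot.read_camera('scene')[60:260,50:290],None,fx=3,fy=3,interpolation=3))
cv2.imwrite('pics/t12.png',cv2.resize(robot.read_camera('top')[120:270,60:260],None,fx=4,fy=4,interpolation=3))
E
```

```text
t 9.32 pos [0.4746 0.3854 0.19  ] open 0.0931 F [ 0.8648  0.0803 -0.707 ] lin [ 0.0091  0.0899 -0.0128] jaw ang deg -89.82420558109662 toolx [-1.     -0.0031  0.0001] tooly [-0.0001 -0.0122 -0.9999]
```

View pics/s12.png

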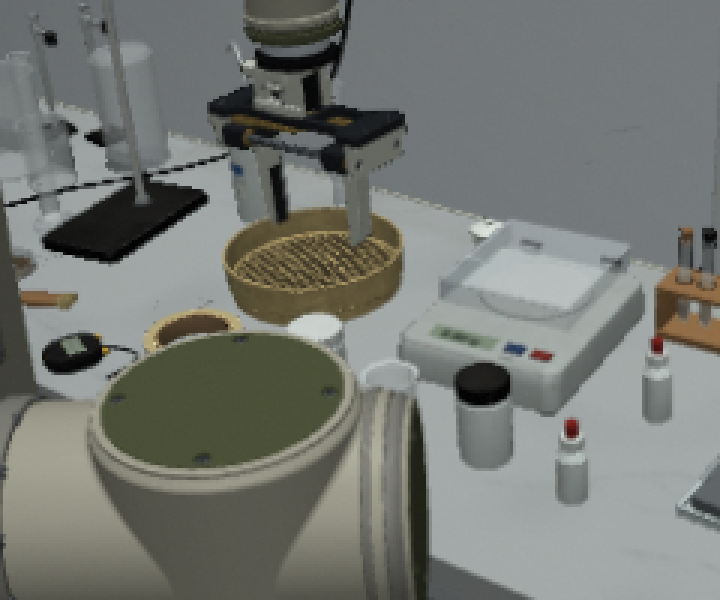

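View pics/t12.png

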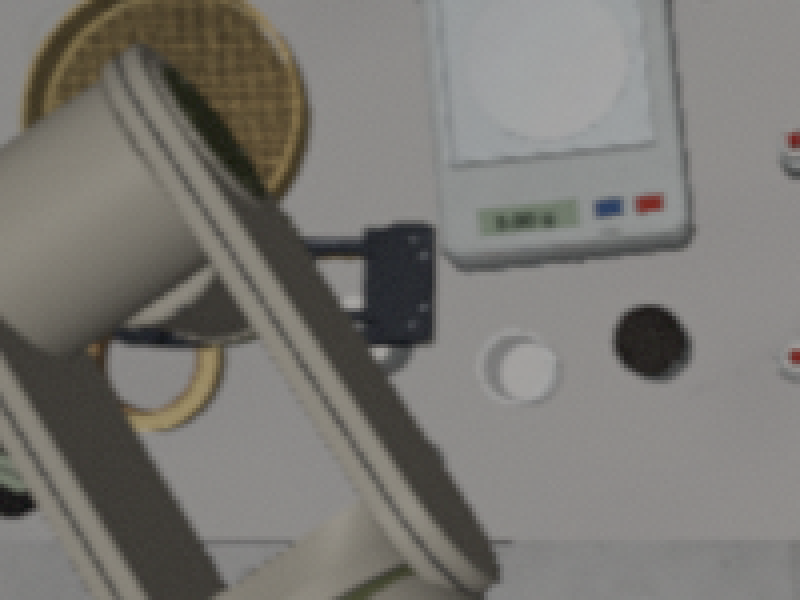

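Emit:
carry_out --increments '[{"linear": [0.009, 0.03, -0.012], "yaw": 0}, {"linear": [0.009, 0.07, -0.012], "yaw": 0}, {"linear": [0.009, 0.085, -0.012], "yaw": 0}, {"linear": [0.009, 0.088, -0.012], "yaw": 0}, {"linear": [0.009, 0.088, -0.012], "yaw": 0}]'

```text
t: 10.05
tool_pos: [0.4673, 0.3939, 0.1032]
orientation: [0.002, 2.208, -2.234]
force: [-0.3, -0.2, 0.0]
opening: 0.0929
```

```bash
python3 - <<'E'
from h import *
plan([.4655,.397,.044])
C=lambda u,v:(130+(u-1.5)/4,120+(v-1.5)/4)
print(tri(C(76.5,334.5),(154.3,168.6)))
cv2.imwrite('pics/s13.png',cv2.resize(robot.read_camera('scene')[90:230,70:270],None,fx=4,fy=4,interpolation=3))
E
```

```text
t 10.05 pos [0.4673 0.3939 0.1032] open 0.0929 F [-0.2932 -0.2085  0.0104] lin [ 0.0019  0.0592 -0.0038] jaw ang deg -90.01734907212345 toolx [-1.      0.0003 -0.0012] tooly [ 0.0012 -0.012  -0.9999]
(array([0.4644, 0.3974, 0.076 ]), np.float64(0.0023105353863490563))
```

View pics/s13.png

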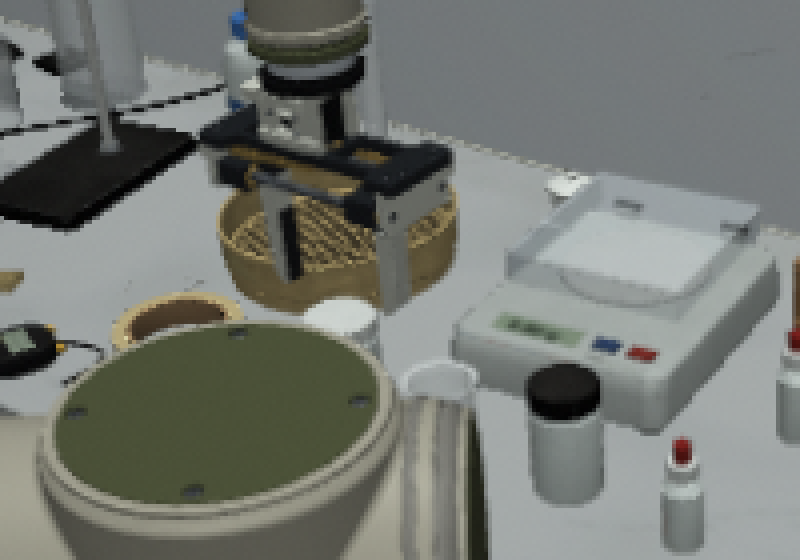

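Height 76 mm confirmed for the white-lidded jar. Descend and grip.

Emit:
carry_out --increments '[{"linear": [0.002, 0.005, -0.003], "yaw": 0}, {"linear": [0.002, 0.025, -0.003], "yaw": 0}, {"linear": [0.002, 0.045, -0.003], "yaw": 0}, {"linear": [0.002, 0.056, -0.003], "yaw": 0}, {"linear": [0.002, 0.057, -0.003], "yaw": 0}]'

```text
t: 10.72
tool_pos: [0.4644, 0.3957, 0.0445]
orientation: [0.001, -2.206, 2.236]
force: [0.1, -0.1, 0.1]
opening: 0.0924
```

Emit:
carry_out --increments '[{"linear": [0, 0, 0], "yaw": 0}, {"linear": [0, 0, 0], "yaw": 0}, {"linear": [0, 0, 0], "yaw": 0}, {"linear": [0, 0, 0], "yaw": 0}, {"linear": [0, 0, 0], "yaw": 0}]' --gripper 0

```text
t: 11.35
tool_pos: [0.4647, 0.396, 0.0449]
orientation: [0.0, -2.207, 2.236]
force: [0.8, 0.5, 2.1]
opening: 0.0552
```

```bash
python3 - <<'E'
from h import *
plan([.4655,.397,.2])
cv2.imwrite('pics/s14.png',cv2.resize(robot.read_camera('scene')[110:250,70:270],None,fx=4,fy=4,interpolation=3))
E
```

```text
t 11.35 pos [0.4647 0.396  0.0449] open 0.0552 F [0.7533 0.5336 2.1193] lin [-0.0008 -0.1551  0.001 ] jaw ang deg -90.00270619412129 toolx [-1.      0.0001  0.0003] tooly [-0.0003 -0.013  -0.9999]
```

View pics/s14.png

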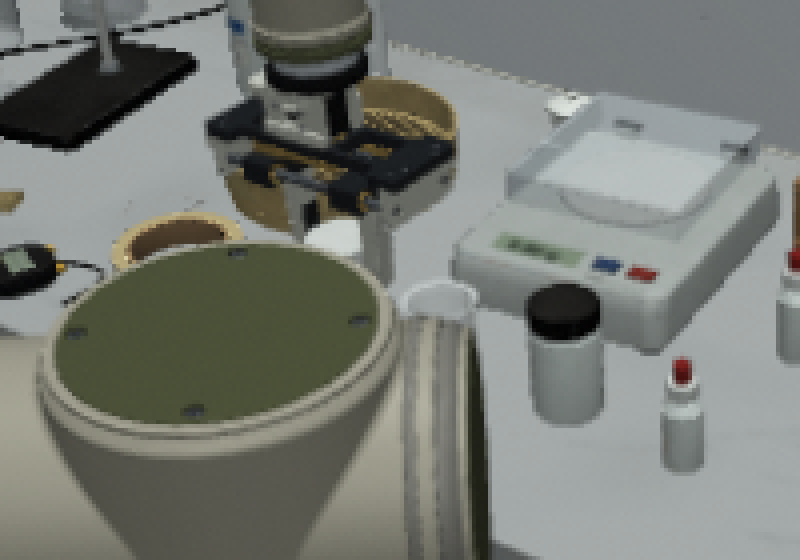

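Emit:
carry_out --increments '[{"linear": [0, -0.02, 0], "yaw": 0}, {"linear": [0, -0.06, 0], "yaw": 0}, {"linear": [0, -0.11, 0], "yaw": 0}, {"linear": [0, -0.15, 0], "yaw": 0}, {"linear": [0, -0.155, 0], "yaw": 0}]'

```text
t: 12.02
tool_pos: [0.4666, 0.3994, 0.2056]
orientation: [0.007, 2.209, -2.227]
force: [0.0, 0.4, -1.4]
opening: 0.0549
```

Emit:
carry_out --increments '[{"linear": [-0.055, 0, 0.586], "yaw": 0}, {"linear": [-0.055, 0, 0.586], "yaw": 0}, {"linear": [-0.055, 0, 0.586], "yaw": 0}, {"linear": [-0.055, 0, 0.586], "yaw": 0}, {"linear": [-0.055, 0, 0.586], "yaw": 0}]'

```text
t: 12.65
tool_pos: [0.494, 0.085, 0.2046]
orientation: [0.005, 2.21, -2.228]
force: [1.7, -0.9, -0.3]
opening: 0.0555
```

```bash
python3 - <<'E'
from h import *
plan([.519,-.19,.2])
cv2.imwrite('pics/s15.png',cv2.resize(robot.read_camera('scene')[60:260,180:420],None,fx=3,fy=3,interpolation=3))
E
```

```text
t 12.65 pos [0.494  0.085  0.2046] open 0.0555 F [ 1.6655 -0.93   -0.2723] lin [-0.0249  0.0071  0.275 ] jaw ang deg -89.99121514519976 toolx [-1.     -0.0002 -0.0048] tooly [ 0.0048 -0.0085 -1.    ]
```

View pics/s15.png

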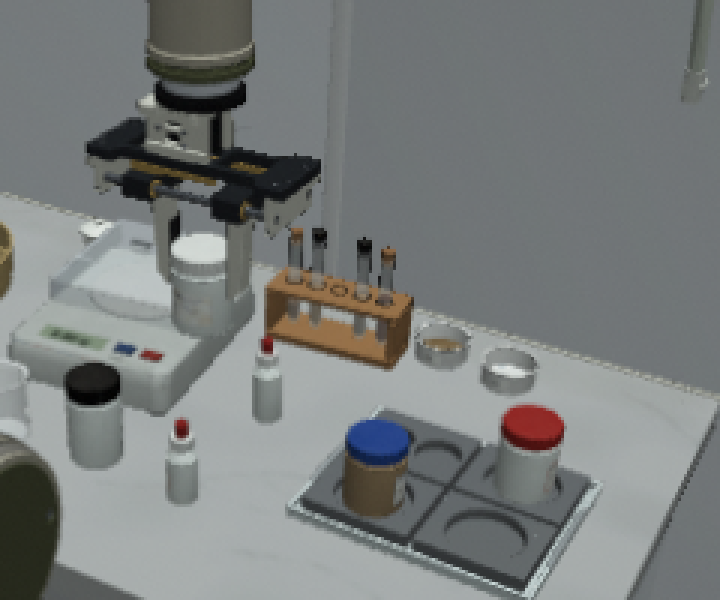

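Emit:
carry_out --increments '[{"linear": [-0.025, 0, 0.273], "yaw": 0}, {"linear": [-0.025, 0, 0.273], "yaw": 0}, {"linear": [-0.025, 0.005, 0.273], "yaw": 0}, {"linear": [-0.025, 0.005, 0.273], "yaw": 0}, {"linear": [-0.025, 0.005, 0.273], "yaw": 0}]'

```text
t: 13.32
tool_pos: [0.5177, -0.1979, 0.2021]
orientation: [-0.01, -2.205, 2.234]
force: [1.0, 1.2, -2.0]
opening: 0.0551
```

```bash
python3 - <<'E'
from h import *
plan([.519,-.19,.1])
E
```

```text
t 13.32 pos [ 0.5177 -0.1979  0.2021] open 0.0551 F [ 1.0388  1.212  -1.9706] lin [-0.001   0.102  -0.0092] jaw ang deg -90.37617967237524 toolx [-1.      0.0065 -0.003 ] tooly [ 0.0029 -0.0128 -0.9999]
```

Emit:
carry_out --increments '[{"linear": [-0.001, 0.03, -0.009], "yaw": 0}, {"linear": [-0.001, 0.07, -0.009], "yaw": 0}, {"linear": [-0.001, 0.095, -0.009], "yaw": 0}, {"linear": [-0.001, 0.102, -0.009], "yaw": 0}, {"linear": [-0.001, 0.102, -0.009], "yaw": 0}]'

```text
t: 13.95
tool_pos: [0.5187, -0.1899, 0.0997]
orientation: [-0.009, -2.205, 2.233]
force: [0.4, 0.4, -1.4]
opening: 0.0548
```

```bash
python3 - <<'E'
from h import *
plan([.519,-.19,.057])
cv2.imwrite('pics/s16.png',cv2.resize(robot.read_camera('scene')[100:260,250:450],None,fx=4,fy=3.7,interpolation=3))
E
```

```text
t 13.95 pos [ 0.5187 -0.1899  0.0997] open 0.0548 F [ 0.3787  0.4052 -1.4341] lin [-0.0002  0.0427 -0.0004] jaw ang deg -90.36957762244035 toolx [-1.      0.0064 -0.0019] tooly [ 0.0018 -0.0123 -0.9999]
```

View pics/s16.png

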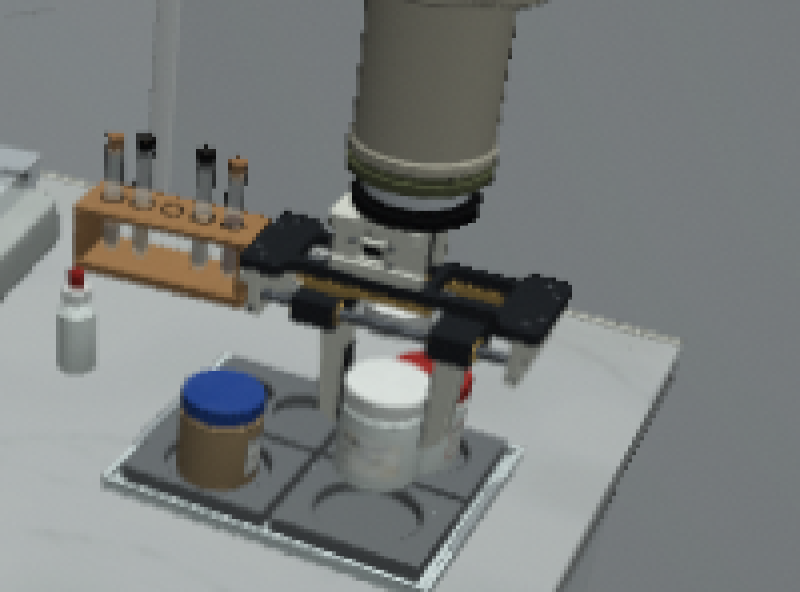

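Emit:
carry_out --increments '[{"linear": [0, 0.012, 0], "yaw": 0}, {"linear": [0, 0.026, 0], "yaw": 0}, {"linear": [0, 0.036, 0], "yaw": 0}, {"linear": [0, 0.041, 0], "yaw": 0}, {"linear": [0, 0.042, 0], "yaw": 0}]'

```text
t: 14.62
tool_pos: [0.5192, -0.1906, 0.0582]
orientation: [-0.01, -2.205, 2.234]
force: [0.2, 0.3, -1.3]
opening: 0.0553
```

Emit:
carry_out --increments '[{"linear": [0, 0.002, 0], "yaw": 0}, {"linear": [0, 0.004, 0], "yaw": 0}, {"linear": [0, 0.004, 0], "yaw": 0}]'

```text
t: 15.0
tool_pos: [0.5192, -0.1907, 0.0542]
orientation: [-0.01, -2.205, 2.233]
force: [0.3, 0.4, -0.8]
opening: 0.0554
```

Emit:
carry_out --increments '[{"linear": [0, 0.001, 0], "yaw": 0}, {"linear": [0, 0.0015, 0], "yaw": 0}]'

```text
t: 15.25
tool_pos: [0.5195, -0.1907, 0.0529]
orientation: [-0.011, -2.206, 2.234]
force: [0.1, 0.5, 2.2]
opening: 0.0552
```

Emit:
carry_out --increments '[{"linear": [0, 0, 0], "yaw": 0}, {"linear": [0, 0, 0], "yaw": 0}, {"linear": [0, -0.005, 0], "yaw": 0}, {"linear": [0, -0.03, 0], "yaw": 0}, {"linear": [0, -0.08, 0], "yaw": 0}]' --gripper 0.82

```text
t: 15.88
tool_pos: [0.5174, -0.1889, 0.1316]
orientation: [-0.006, -2.206, 2.229]
force: [0.9, -0.5, 0.9]
opening: 0.0761
```

```bash
python3 - <<'E'
from h import *
plan([.602,.079,.17])
cv2.imwrite('pics/s17.png',cv2.resize(robot.read_camera('scene')[120:260,250:400],None,fx=4,fy=4,interpolation=3))
E
```

```text
t 15.88 pos [ 0.5174 -0.1889  0.1316] open 0.0761 F [ 0.9136 -0.5331  0.9014] lin [-0.0828 -0.0414 -0.268 ] jaw ang deg -90.37480388072173 toolx [-1.      0.0066  0.0014] tooly [-0.0015 -0.0107 -0.9999]
```

View pics/s17.png

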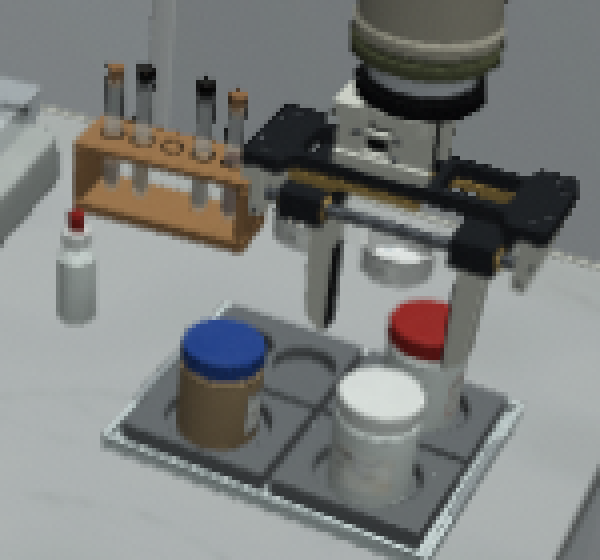

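Emit:
carry_out --increments '[{"linear": [0, -0.045, -0.02], "yaw": 0}, {"linear": [-0.084, -0.045, -0.268], "yaw": 0}, {"linear": [-0.084, -0.045, -0.268], "yaw": 0}, {"linear": [-0.084, -0.045, -0.268], "yaw": 0}, {"linear": [-0.084, -0.045, -0.268], "yaw": 0}]' --gripper 0.65

```text
t: 16.55
tool_pos: [0.604, 0.068, 0.1835]
orientation: [0.02, 2.201, -2.237]
force: [0.7, -0.2, 0.4]
opening: 0.0606
```

Emit:
carry_out --increments '[{"linear": [-0.02, 0, -0.044], "yaw": 0}, {"linear": [-0.02, 0, -0.044], "yaw": 0}]'

```text
t: 16.8
tool_pos: [0.6249, 0.1156, 0.183]
orientation: [0.016, 2.2, -2.233]
force: [-0.4, -1.1, -0.6]
opening: 0.0606
```

```bash
python3 - <<'E'
from h import *
plan([.602,.079,.115])
cv2.imwrite('pics/s18.png',cv2.resize(robot.read_camera('scene')[80:240,180:380],None,fx=4,fy=3.7,interpolation=3))
E
```

```text
t 16.8 pos [0.6249 0.1156 0.183 ] open 0.0606 F [-0.4112 -1.1213 -0.611 ] lin [0.0237 0.0683 0.0356] jaw ang deg -90.13489495084187 toolx [-0.9999  0.0022 -0.0117] tooly [ 0.0117 -0.0151 -0.9998]
```

View pics/s18.png

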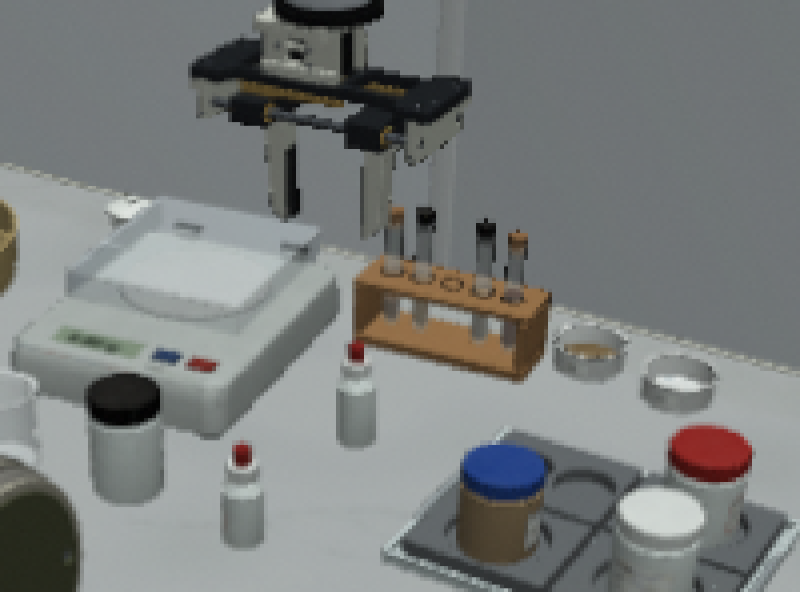

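Emit:
carry_out --increments '[{"linear": [0.024, 0.0, 0.036], "yaw": 0}, {"linear": [0.024, 0.0, 0.036], "yaw": 0}, {"linear": [0.024, 0.03, 0.036], "yaw": 0}, {"linear": [0.024, 0.055, 0.036], "yaw": 0}, {"linear": [0.024, 0.06, 0.036], "yaw": 0}]'

```text
t: 17.48
tool_pos: [0.5998, 0.076, 0.1215]
orientation: [0.014, 2.202, -2.238]
force: [-0.1, -0.3, 0.4]
opening: 0.0606
```

```bash
python3 - <<'E'
from h import *
plan([.602,.079,.034])
cv2.imwrite('pics/s19.png',cv2.resize(robot.read_camera('scene')[80:240,180:380],None,fx=4,fy=3.7,interpolation=3))
cv2.imwrite('pics/t19.png',cv2.resize(robot.read_camera('top')[100:240,180:340],None,fx=4,fy=4,interpolation=3))
E
```

```text
t 17.48 pos [0.5998 0.076  0.1215] open 0.0606 F [-0.136  -0.3221  0.3723] lin [-0.0015  0.0875 -0.0044] jaw ang deg -90.2836471249127 toolx [-1.      0.0048 -0.0081] tooly [ 0.008  -0.0162 -0.9998]
```

View pics/s19.png

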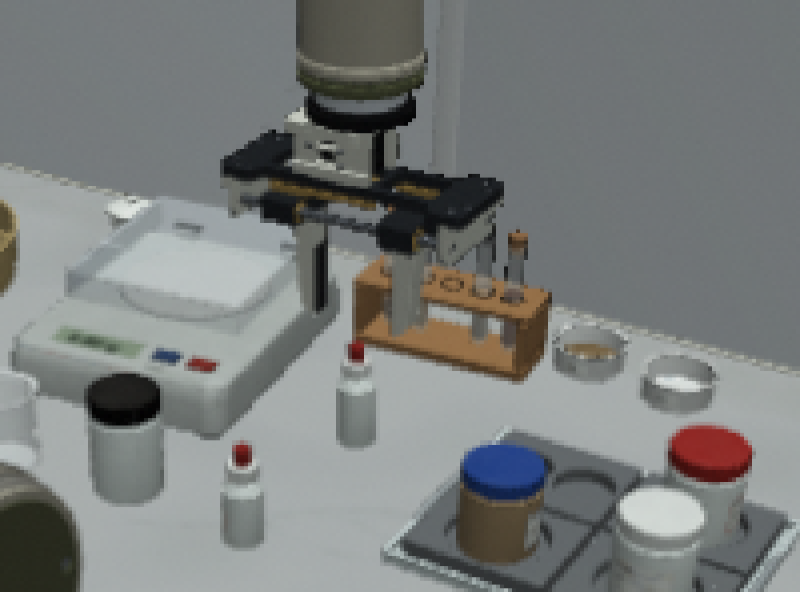

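View pics/t19.png

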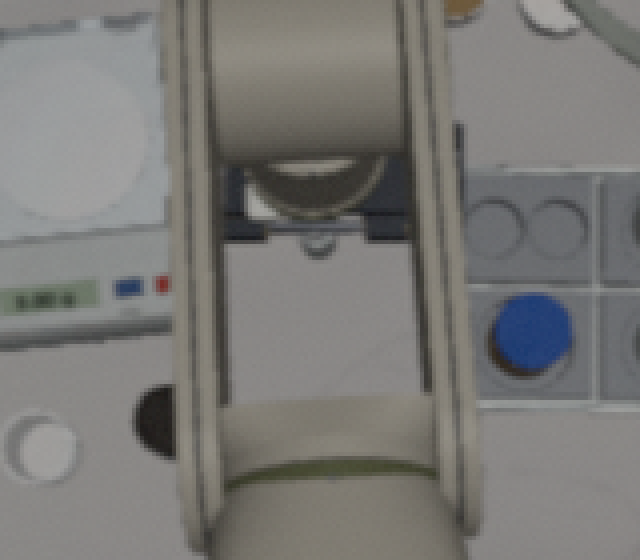

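Emit:
carry_out --increments '[{"linear": [-0.002, 0.01, -0.004], "yaw": 0}, {"linear": [-0.002, 0.03, -0.004], "yaw": 0}, {"linear": [-0.002, 0.055, -0.004], "yaw": 0}, {"linear": [-0.002, 0.078, -0.004], "yaw": 0}, {"linear": [-0.002, 0.085, -0.004], "yaw": 0}]' --newtons 12

```text
t: 18.2
tool_pos: [0.6019, 0.0789, 0.0353]
orientation: [0.012, 2.202, -2.238]
force: [-0.5, -0.4, 0.2]
opening: 0.0607
```

```bash
python3 - <<'E'
from h import *
plan([.602,.079,.034])
cv2.imwrite('pics/s20.png',cv2.resize(robot.read_camera('scene')[80:240,180:380],None,fx=4,fy=3.7,interpolation=3))
E
```

```text
t 18.2 pos [0.6019 0.0789 0.0353] open 0.0607 F [-0.5438 -0.4483  0.2103] lin [-0.      0.0013 -0.0001] jaw ang deg -90.24964352257979 toolx [-1.      0.0042 -0.0066] tooly [ 0.0065 -0.0164 -0.9998]
```

View pics/s20.png

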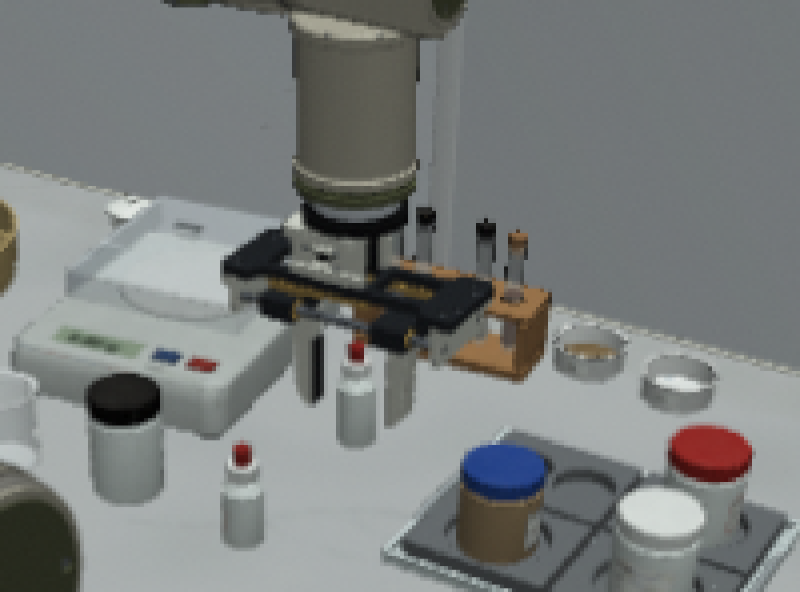

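Emit:
carry_out --increments '[{"linear": [0, 0, 0], "yaw": 0}, {"linear": [0, 0, 0], "yaw": 0}, {"linear": [0, 0, 0], "yaw": 0}, {"linear": [0, 0, 0], "yaw": 0}, {"linear": [0, 0, 0], "yaw": 0}]' --gripper 0 --newtons 12

```text
t: 18.88
tool_pos: [0.6028, 0.0789, 0.0363]
orientation: [0.014, 2.201, -2.237]
force: [0.2, 0.7, 2.3]
opening: 0.0285
```

Emit:
carry_out --increments '[{"linear": [0, -0.02, 0], "yaw": 0}, {"linear": [0, -0.06, 0], "yaw": 0}, {"linear": [0, -0.1, 0], "yaw": 0}, {"linear": [0, -0.135, 0], "yaw": 0}, {"linear": [0, -0.135, 0], "yaw": 0}]'

```text
t: 19.5
tool_pos: [0.6043, 0.0813, 0.1768]
orientation: [0.023, 2.198, -2.233]
force: [0.8, 0.7, -0.5]
opening: 0.0285
```

```bash
python3 - <<'E'
from h import *
plan([.608,-.1045,.17])
cv2.imwrite('pics/s21.png',cv2.resize(robot.read_camera('scene')[60:240,180:380],None,fx=4,fy=3.3,interpolation=3))
E
```

```text
t 19.5 pos [0.6043 0.0813 0.1768] open 0.0285 F [ 0.793   0.6831 -0.5228] lin [-0.0044  0.0098  0.1857] jaw ang deg -90.25232514437086 toolx [-0.9999  0.0041 -0.0165] tooly [ 0.0164 -0.0157 -0.9997]
```

View pics/s21.png

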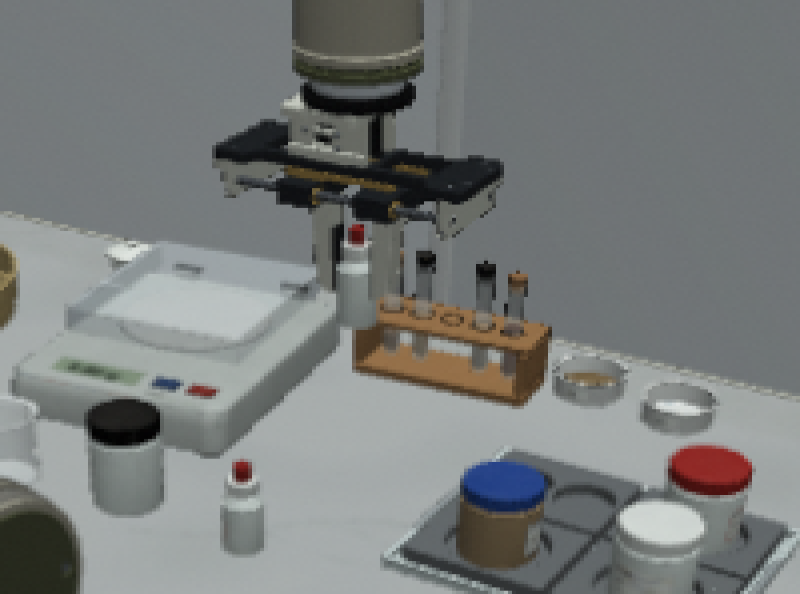

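Emit:
carry_out --increments '[{"linear": [-0.004, 0, 0.04], "yaw": -1.575}, {"linear": [-0.004, 0, 0.08], "yaw": -1.575}, {"linear": [-0.004, 0, 0.12], "yaw": -1.575}, {"linear": [-0.004, 0, 0.16], "yaw": -1.575}, {"linear": [-0.004, 0, 0.185], "yaw": -1.575}]'

```text
t: 20.18
tool_pos: [0.6048, -0.1054, 0.1751]
orientation: [-0.841, 1.641, -1.675]
force: [0.7, 0.5, -0.8]
opening: 0.0287
```

```bash
python3 - <<'E'
from h import *
plan([.608,-.1045,.17])
E
```

```text
t 20.18 pos [ 0.6048 -0.1054  0.1751] open 0.0287 F [ 0.6995  0.5061 -0.7751] lin [-0.0027  0.0051  0.002 ] jaw ang deg -36.246378871902124 toolx [-0.5913 -0.8064  0.0086] tooly [ 0.0079 -0.0165 -0.9998]
```

Emit:
carry_out --increments '[{"linear": [-0.003, 0.005, 0.002], "yaw": -0.633}, {"linear": [-0.003, 0.005, 0.002], "yaw": -0.633}, {"linear": [-0.003, 0.005, 0.002], "yaw": -0.633}, {"linear": [-0.003, 0.03, 0.002], "yaw": -0.633}, {"linear": [-0.003, 0.06, 0.002], "yaw": -0.633}]'

```text
t: 20.8
tool_pos: [0.6081, -0.1051, 0.1135]
orientation: [-1.217, 1.195, -1.223]
force: [0.2, -0.4, 0.2]
opening: 0.0281
```

```bash
python3 - <<'E'
from h import *
plan([.608,-.1045,.05])
cv2.imwrite('pics/s22.png',cv2.resize(robot.read_camera('scene')[100:260,240:400],None,fx=4,fy=3.7,interpolation=3))
E
```

```text
t 20.8 pos [ 0.6081 -0.1051  0.1135] open 0.0281 F [ 0.1627 -0.4389  0.1686] lin [-0.0016  0.0635 -0.0005] jaw ang deg 0.08819442303819847 toolx [ 0.0014 -0.9999  0.0162] tooly [ 0.0069 -0.0162 -0.9998]
```

View pics/s22.png

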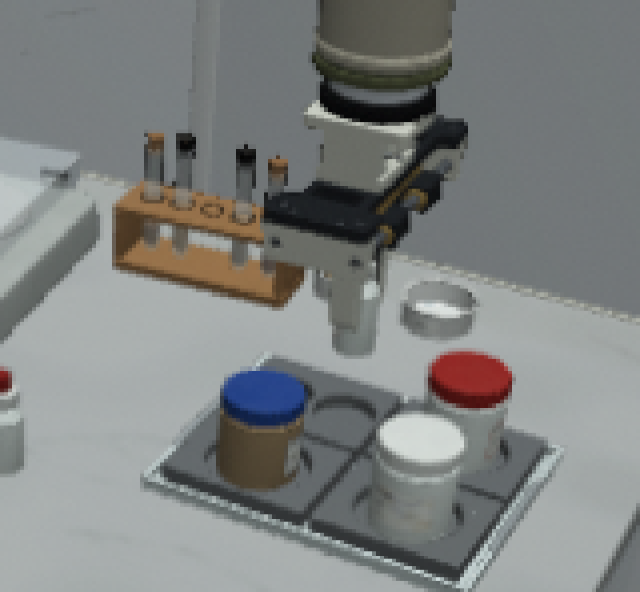

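Emit:
carry_out --increments '[{"linear": [-0.0016, 0.015, 0], "yaw": 0}, {"linear": [-0.0016, 0.035, 0], "yaw": 0}, {"linear": [-0.0016, 0.05, 0], "yaw": 0}, {"linear": [-0.0016, 0.06, 0], "yaw": 0}, {"linear": [-0.0016, 0.062, 0], "yaw": 0}]'

```text
t: 21.48
tool_pos: [0.6047, -0.1036, 0.0452]
orientation: [-1.221, 1.203, -1.219]
force: [0.8, 0.0, 0.2]
opening: 0.0286
```

```bash
python3 - <<'E'
from h import *
plan([.608,-.1045,.044])
cv2.imwrite('pics/s23.png',cv2.resize(robot.read_camera('scene')[100:260,240:400],None,fx=4,fy=3.7,interpolation=3))
cv2.imwrite('pics/t23.png',cv2.resize(robot.read_camera('top')[120:220,260:390],None,fx=5,fy=5,interpolation=3))
E
```

```text
t 21.48 pos [ 0.6047 -0.1036  0.0452] open 0.0286 F [0.8224 0.022  0.1512] lin [0.0008 0.0012 0.0033] jaw ang deg 0.027444258144605695 toolx [ 0.0005 -0.9999  0.0142] tooly [-0.0011 -0.0142 -0.9999]
```

View pics/s23.png

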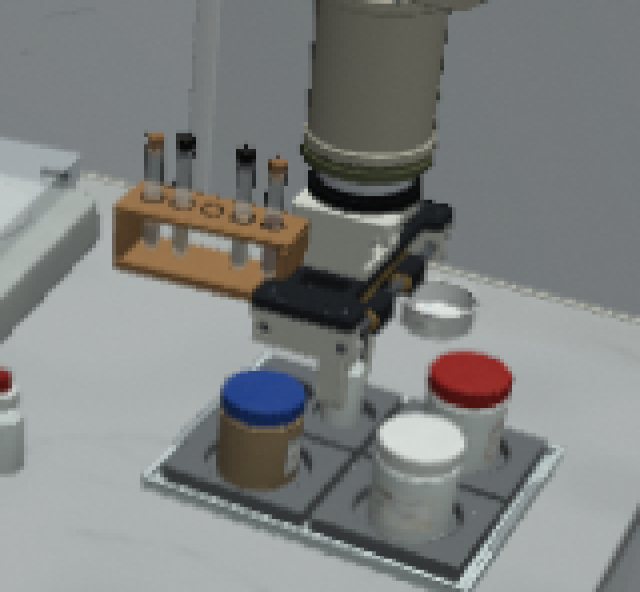

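View pics/t23.png

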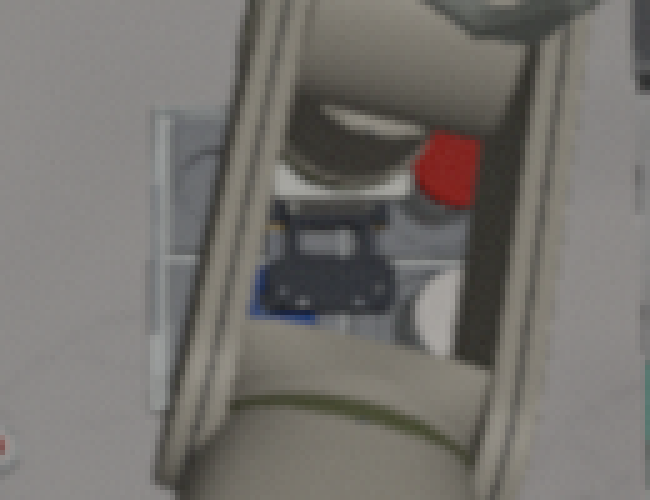

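Emit:
carry_out --increments '[{"linear": [0, 0, 0.003], "yaw": 0}, {"linear": [0, 0.001, 0.003], "yaw": 0}]'

```text
t: 21.82
tool_pos: [0.6092, -0.104, 0.0461]
orientation: [-1.219, 1.2, -1.221]
force: [0.2, -0.8, -0.4]
opening: 0.0284
```

Emit:
carry_out --increments '[{"linear": [0, 0.001, 0], "yaw": 0}, {"linear": [0, 0.001, 0], "yaw": 0}]'

```text
t: 22.08
tool_pos: [0.6093, -0.104, 0.0452]
orientation: [-1.219, 1.2, -1.221]
force: [-0.1, -0.3, -0.8]
opening: 0.0283
```

Emit:
carry_out --increments '[{"linear": [0, 0.001, 0], "yaw": 0}, {"linear": [0, 0.0015, 0], "yaw": 0}]'

```text
t: 22.32
tool_pos: [0.6095, -0.1042, 0.0444]
orientation: [-1.219, 1.2, -1.221]
force: [-2.3, 0.4, 5.8]
opening: 0.0285
```

Emit:
carry_out --increments '[{"linear": [0, -0.0005, 0], "yaw": 0}, {"linear": [0, -0.0005, 0], "yaw": 0}, {"linear": [0, -0.005, 0], "yaw": 0}, {"linear": [0, -0.03, 0], "yaw": 0}, {"linear": [0, -0.085, 0], "yaw": 0}]' --gripper 0.53

```text
t: 22.95
tool_pos: [0.6068, -0.1023, 0.127]
orientation: [-1.222, 1.205, -1.217]
force: [1.2, -0.4, -0.1]
opening: 0.0493
```

```bash
python3 - <<'E'
from h import *
plan([.4463,.079,.17])
cv2.imwrite('pics/s24.png',cv2.resize(robot.read_camera('scene')[100:260,240:400],None,fx=4,fy=3.7,interpolation=3))
E
```

```text
t 22.95 pos [ 0.6068 -0.1023  0.127 ] open 0.0493 F [ 1.2405 -0.4045 -0.113 ] lin [-0.1807 -0.0449 -0.1606] jaw ang deg 0.02464130416918445 toolx [ 0.0005 -0.9999  0.0137] tooly [-0.0039 -0.0137 -0.9999]
```

View pics/s24.png

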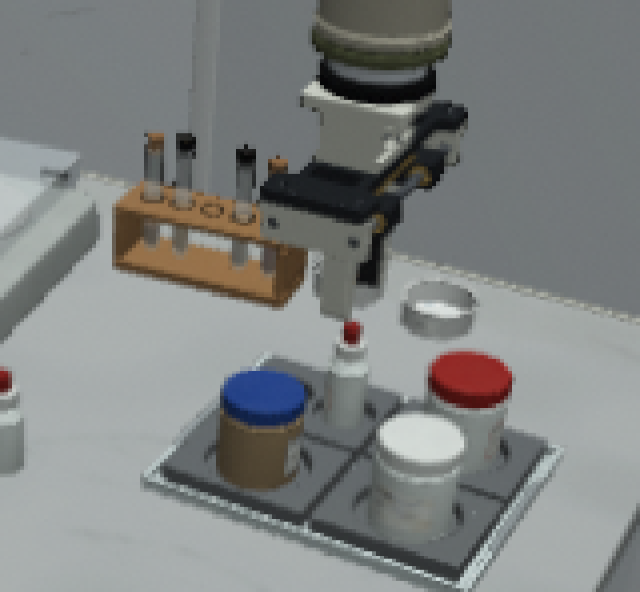

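Emit:
carry_out --increments '[{"linear": [0, -0.045, 0], "yaw": 0}, {"linear": [-0.18, -0.045, -0.16], "yaw": 0}, {"linear": [-0.18, -0.045, -0.16], "yaw": 0}, {"linear": [-0.18, -0.045, -0.16], "yaw": 0}, {"linear": [-0.18, -0.045, -0.16], "yaw": 0}]' --gripper 0.65

```text
t: 23.62
tool_pos: [0.4504, 0.0786, 0.1789]
orientation: [-1.214, 1.193, -1.226]
force: [-0.0, 0.7, 0.8]
opening: 0.0607
```

```bash
python3 - <<'E'
from h import *
plan([.4463,.079,.115])
E
```

```text
t 23.62 pos [0.4504 0.0786 0.1789] open 0.0607 F [-0.033   0.7365  0.7758] lin [-0.0015  0.0639 -0.0048] jaw ang deg 0.043784905530158374 toolx [ 0.0006 -0.9999  0.0167] tooly [ 0.011  -0.0167 -0.9998]
```

Emit:
carry_out --increments '[{"linear": [-0.001, 0.0, -0.004], "yaw": 0}, {"linear": [-0.001, 0.02, -0.004], "yaw": 0}, {"linear": [-0.001, 0.045, -0.004], "yaw": 0}, {"linear": [-0.001, 0.06, -0.004], "yaw": 0}, {"linear": [-0.001, 0.06, -0.004], "yaw": 0}]'

```text
t: 24.25
tool_pos: [0.4464, 0.0781, 0.1178]
orientation: [-1.215, 1.195, -1.226]
force: [-0.6, 0.6, -0.2]
opening: 0.0604
```

```bash
python3 - <<'E'
from h import *
plan([.4463,.079,.032])
cv2.imwrite('pics/s25.png',cv2.resize(robot.read_camera('scene')[100:260,180:340],None,fx=4,fy=3.7,interpolation=3))
E
```

```text
t 24.25 pos [0.4464 0.0781 0.1178] open 0.0604 F [-0.6125  0.6375 -0.1799] lin [-0.0024  0.0858 -0.0009] jaw ang deg 0.011750149095724033 toolx [ 0.0001 -0.9999  0.017 ] tooly [ 0.0087 -0.017  -0.9998]
```

View pics/s25.png

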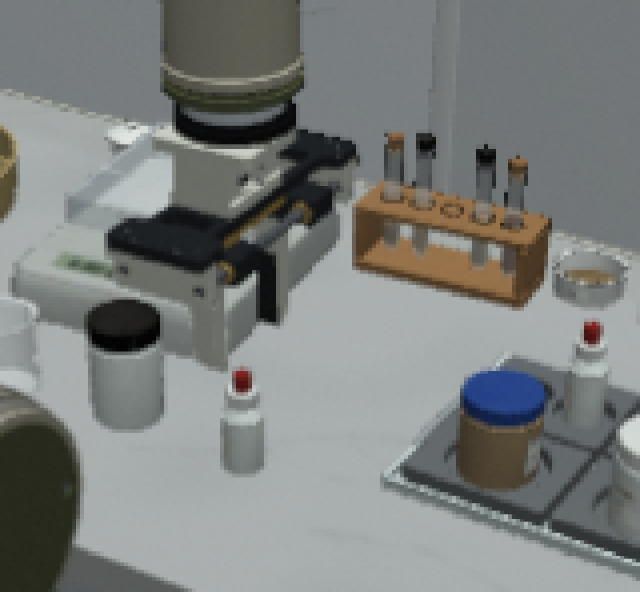

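Emit:
carry_out --increments '[{"linear": [-0.002, 0.015, 0], "yaw": 0}, {"linear": [-0.002, 0.04, 0], "yaw": 0}, {"linear": [-0.002, 0.065, 0], "yaw": 0}, {"linear": [-0.002, 0.082, 0], "yaw": 0}, {"linear": [-0.002, 0.083, 0], "yaw": 0}]'

```text
t: 24.92
tool_pos: [0.4469, 0.0788, 0.0345]
orientation: [-1.216, 1.195, -1.225]
force: [-0.4, -0.4, 0.3]
opening: 0.0607
```

```bash
python3 - <<'E'
from h import *
plan([.4463,.079,.034])
cv2.imwrite('pics/s26.png',cv2.resize(robot.read_camera('scene')[100:260,180:340],None,fx=4,fy=3.7,interpolation=3))
E
```

```text
t 24.93 pos [0.4469 0.0788 0.0345] open 0.0607 F [-0.367  -0.3525  0.3447] lin [-0.0002  0.0005 -0.0006] jaw ang deg 0.011145341096227872 toolx [ 0.0001 -0.9999  0.017 ] tooly [ 0.0078 -0.017  -0.9998]
```

View pics/s26.png

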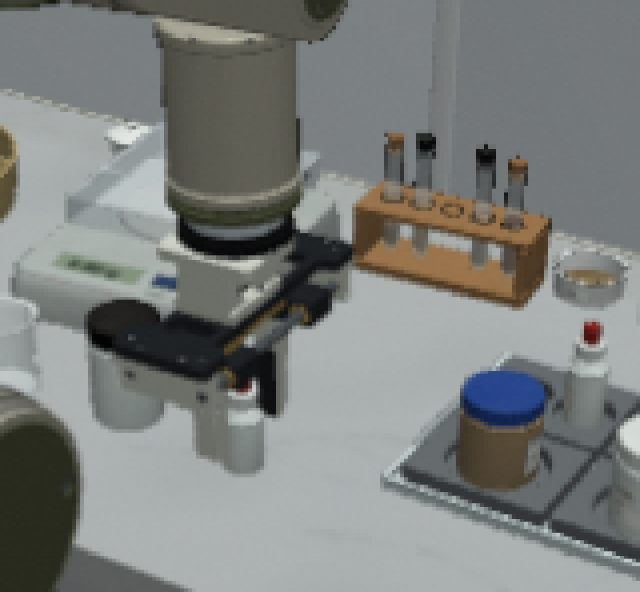

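Emit:
carry_out --increments '[{"linear": [0, 0, 0], "yaw": 0}, {"linear": [0, 0, 0], "yaw": 0}, {"linear": [0, 0, 0], "yaw": 0}, {"linear": [0, 0, 0], "yaw": 0}, {"linear": [0, 0, 0], "yaw": 0}]' --gripper 0 --newtons 12

```text
t: 25.6
tool_pos: [0.4479, 0.0789, 0.0358]
orientation: [-1.214, 1.194, -1.226]
force: [0.5, 0.3, 2.5]
opening: 0.0287
```

Emit:
carry_out --increments '[{"linear": [0, -0.02, 0], "yaw": 0}, {"linear": [0, -0.06, 0], "yaw": 0}, {"linear": [0, -0.1, 0], "yaw": 0}, {"linear": [0, -0.14, 0], "yaw": 0}, {"linear": [0, -0.15, 0], "yaw": 0}]'

```text
t: 26.22
tool_pos: [0.448, 0.0816, 0.1886]
orientation: [-1.21, 1.19, -1.228]
force: [0.7, 0.3, -0.8]
opening: 0.0284
```

```bash
python3 - <<'E'
from h import *
plan([.608,-.0555,.18])
cv2.imwrite('pics/s27.png',cv2.resize(robot.read_camera('scene')[60:240,180:340],None,fx=4,fy=3.3,interpolation=3))
E
```

```text
t 26.23 pos [0.448  0.0816 0.1886] open 0.0284 F [ 0.7456  0.3239 -0.7688] lin [0.1369 0.0133 0.1598] jaw ang deg 0.0194661414205543 toolx [ 0.0001 -0.9999  0.0165] tooly [ 0.0148 -0.0165 -0.9998]
```

View pics/s27.png

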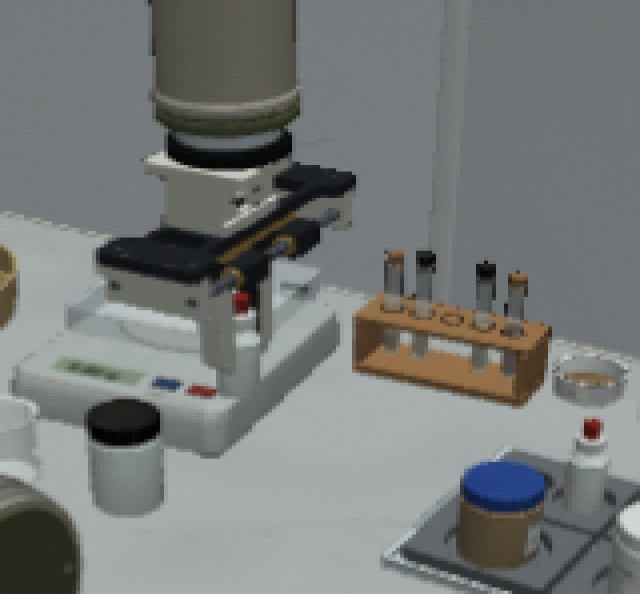

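Emit:
carry_out --increments '[{"linear": [0.135, 0.005, 0.158], "yaw": 0}, {"linear": [0.135, 0.005, 0.158], "yaw": 0}, {"linear": [0.135, 0.005, 0.158], "yaw": 0}, {"linear": [0.135, 0.005, 0.158], "yaw": 0}, {"linear": [0.135, 0.005, 0.158], "yaw": 0}]'

```text
t: 26.9
tool_pos: [0.6053, -0.0545, 0.1846]
orientation: [-1.213, 1.196, -1.227]
force: [-0.9, -0.2, -1.2]
opening: 0.0286
```

```bash
python3 - <<'E'
from h import *
plan([.608,-.0555,.11])
cv2.imwrite('pics/s28.png',cv2.resize(robot.read_camera('scene')[60:260,240:400],None,fx=4,fy=3,interpolation=3))
E
```

```text
t 26.9 pos [ 0.6053 -0.0545  0.1846] open 0.0286 F [-0.855  -0.2461 -1.1739] lin [-0.0002  0.0746  0.002 ] jaw ang deg -0.09076860432996926 toolx [-0.0017 -0.9999  0.0159] tooly [ 0.0099 -0.0159 -0.9998]
```

View pics/s28.png

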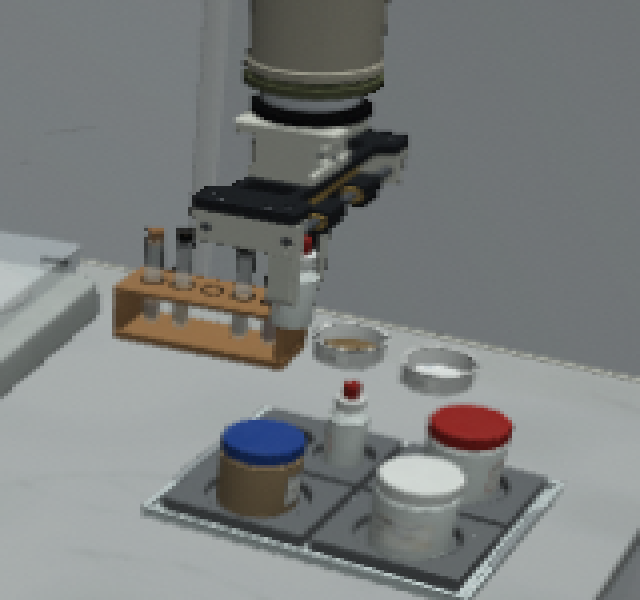

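Emit:
carry_out --increments '[{"linear": [0, 0.02, 0.002], "yaw": 0}, {"linear": [0, 0.05, 0.002], "yaw": 0}, {"linear": [0, 0.07, 0.002], "yaw": 0}, {"linear": [0, 0.075, 0.002], "yaw": 0}, {"linear": [0, 0.075, 0.002], "yaw": 0}]'

```text
t: 27.58
tool_pos: [0.6074, -0.0544, 0.1101]
orientation: [-1.213, 1.195, -1.226]
force: [0.6, -0.4, 0.1]
opening: 0.0289
```

```bash
python3 - <<'E'
from h import *
plan([.608,-.0555,.05])
cv2.imwrite('pics/s29.png',cv2.resize(robot.read_camera('scene')[100:260,240:400],None,fx=4,fy=3.7,interpolation=3))
E
```

```text
t 27.57 pos [ 0.6074 -0.0544  0.1101] open 0.0289 F [ 0.635  -0.3531  0.1064] lin [0.0001 0.0602 0.    ] jaw ang deg -0.017985268266711478 toolx [-0.0005 -0.9999  0.0156] tooly [ 0.01   -0.0156 -0.9998]
```

View pics/s29.png

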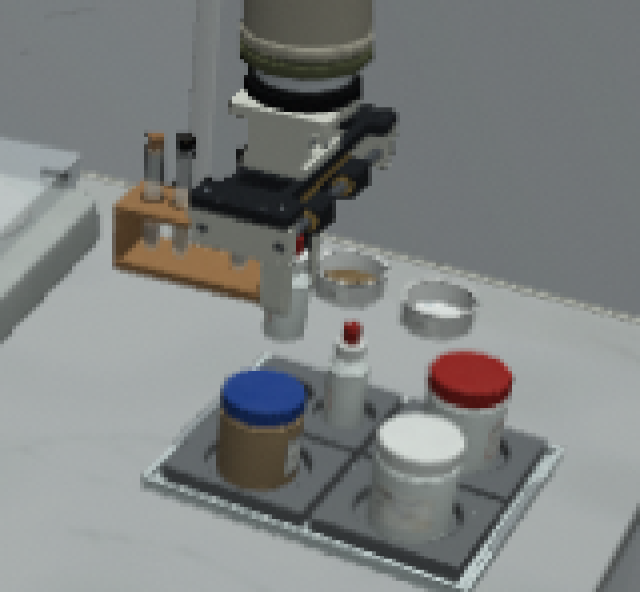

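```bash
python3 - <<'E'
from h import *
# top c2 crop -> px; scene c4 crop -> px
C2=lambda u,v:(230+(u-1.5)/4,80+(v-1.5)/4)
S4=lambda u,v:(230+(u-1.5)/4,130+(v-1.5)/4)
print('rack front right top',tri(C2(213,122),S4(325,143)))
print('tube r',tri(C2(182,68),S4(318,54)),tri(C2(148,55),S4(286,43)))
E
```

```text
rack front right top (array([0.7406, 0.0054, 0.0683]), np.float64(9.59477311481013e-06))
tube r (array([0.7622, 0.0286, 0.1296]), np.float64(0.004355960412337079)) (array([0.7701, 0.0557, 0.129 ]), np.float64(0.0029327794393264185))
```

Clear of the rack (its nearest edge is at x = 0.74). Lower.

Emit:
carry_out --increments '[{"linear": [0, 0.015, 0], "yaw": 0}, {"linear": [0, 0.035, 0], "yaw": 0}, {"linear": [0, 0.05, 0], "yaw": 0}, {"linear": [0, 0.058, 0], "yaw": 0}, {"linear": [0, 0.06, 0.001], "yaw": 0}]'

```text
t: 28.25
tool_pos: [0.609, -0.0555, 0.0499]
orientation: [-1.213, 1.195, -1.226]
force: [0.3, -0.4, -0.3]
opening: 0.0288
```

```bash
python3 - <<'E'
from h import *
plan([.608,-.0555,.0445])
cv2.imwrite('pics/s30.png',cv2.resize(robot.read_camera('scene')[100:260,240:400],None,fx=4,fy=3.7,interpolation=3))
E
```

```text
t 28.25 pos [ 0.609  -0.0555  0.0499] open 0.0288 F [ 0.3041 -0.4448 -0.2731] lin [-0.0001  0.0054 -0.0011] jaw ang deg -0.0275445880058248 toolx [-0.0006 -0.9999  0.0156] tooly [ 0.0097 -0.0156 -0.9998]
```

View pics/s30.png

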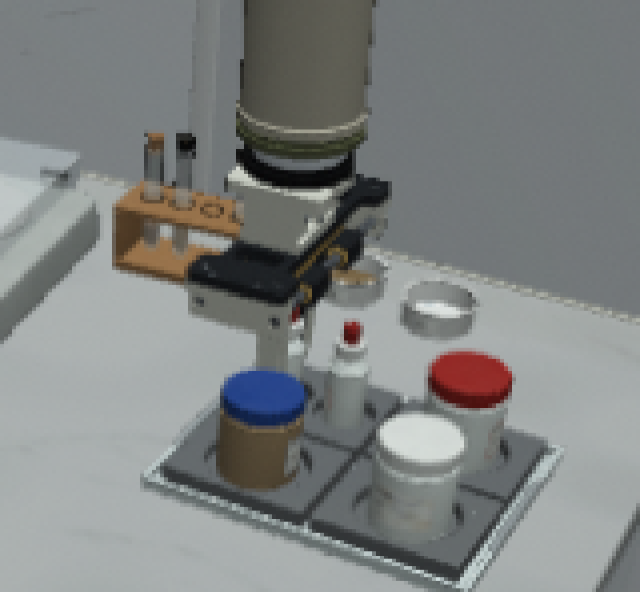

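Emit:
carry_out --increments '[{"linear": [0, 0.002, 0], "yaw": 0}, {"linear": [0, 0.004, 0], "yaw": 0}, {"linear": [0, 0.0045, 0], "yaw": 0}]'

```text
t: 28.68
tool_pos: [0.6096, -0.0556, 0.046]
orientation: [-1.213, 1.194, -1.226]
force: [-0.2, -0.2, -0.6]
opening: 0.0283
```

Emit:
carry_out --increments '[{"linear": [0, 0.001, 0], "yaw": 0}, {"linear": [0, 0.0015, 0], "yaw": 0}]'

```text
t: 28.92
tool_pos: [0.6097, -0.0557, 0.0446]
orientation: [-1.212, 1.194, -1.226]
force: [0.2, 0.4, -0.2]
opening: 0.0283
```

Emit:
carry_out --increments '[{"linear": [0, 0.001, 0], "yaw": 0}, {"linear": [0, 0.0015, 0], "yaw": 0}]'

```text
t: 29.18
tool_pos: [0.6099, -0.0558, 0.0437]
orientation: [-1.212, 1.194, -1.227]
force: [-4.2, 0.4, 7.1]
opening: 0.0283
```

Contact; release and retreat.

Emit:
carry_out --increments '[{"linear": [0, -0.001, 0], "yaw": 0}, {"linear": [0, -0.001, 0], "yaw": 0}, {"linear": [0, -0.005, 0], "yaw": 0}, {"linear": [0, -0.03, 0], "yaw": 0}, {"linear": [0, -0.085, 0], "yaw": 0}]' --gripper 0.53

```text
t: 29.8
tool_pos: [0.6064, -0.0541, 0.1263]
orientation: [-1.216, 1.199, -1.223]
force: [0.4, -0.3, 0.1]
opening: 0.0493
```

Emit:
carry_out --increments '[{"linear": [0, -0.06, 0], "yaw": 0}, {"linear": [-0.1, -0.1, -0.06], "yaw": 0}, {"linear": [-0.16, -0.1, -0.16], "yaw": 0}, {"linear": [-0.18, -0.1, -0.18], "yaw": 0}, {"linear": [-0.2, -0.1, -0.2], "yaw": 0}]'

```text
t: 30.42
tool_pos: [0.4338, 0.1221, 0.2209]
orientation: [-1.215, 1.199, -1.223]
force: [-0.0, 0.9, 0.2]
opening: 0.0491
```

Emit:
carry_out --increments '[{"linear": [-0.1, 0, 0], "yaw": 0}, {"linear": [-0.1, 0, 0], "yaw": 0}, {"linear": [-0.1, 0, 0], "yaw": 0}, {"linear": [-0.1, 0, 0], "yaw": 0}, {"linear": [-0.1, 0, 0], "yaw": 0}]'

```text
t: 31.05
tool_pos: [0.4341, 0.221, 0.2194]
orientation: [-1.215, 1.2, -1.225]
force: [-0.2, 0.9, 0.5]
opening: 0.0497
```

```bash
python3 - <<'E'
from h import *
plan([.608,-.0555,.05])
s=robot.read_camera('scene');t=robot.read_camera('top')
cv2.imwrite('pics/s31.png',cv2.resize(s[90:260,130:400],None,fx=2.9,fy=2.9,interpolation=3))
cv2.imwrite('pics/t31.png',cv2.resize(t[100:260,120:390],None,fx=2.9,fy=2.9,interpolation=3))
E
```

```text
t 31.05 pos [0.4341 0.221  0.2194] open 0.0497 F [-0.1687  0.9214  0.5021] lin [0.2735 0.1745 0.1736] jaw ang deg -0.13896091510037167 toolx [-0.0025 -0.9999  0.0148] tooly [ 0.0059 -0.0149 -0.9999]
```

View pics/s31.png

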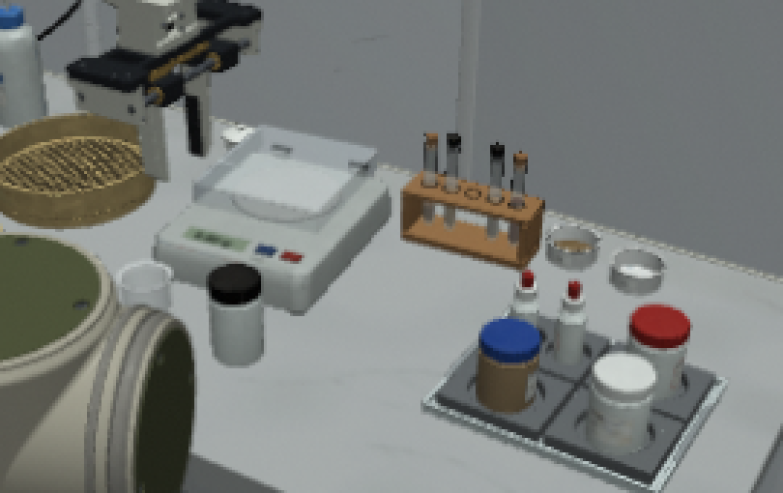

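View pics/t31.png

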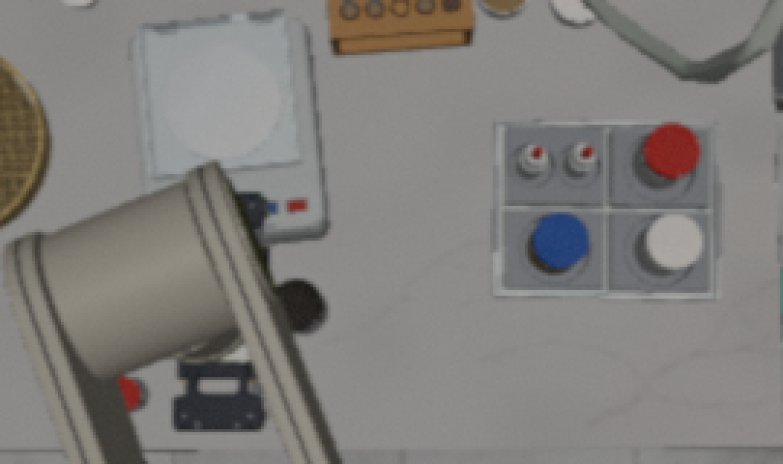

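```bash
python3 - <<'E'
from h import *
T=lambda u,v:(120+(u-1)/2.9,100+(v-1)/2.9)
S=lambda u,v:(130+(u-1)/2.9,90+(v-1)/2.9)
for n,a,b in (('red',(671,151),(659,320)),('white',(674,242),(624,370)),('blue',(560,240),(510,335)),('dR',(586,152),(573,286)),('dL',(539,153),(528,276))):print(n,tri(T(*a),S(*b)))
robot.close_job()
E
```

```text
red (array([ 0.6107, -0.1891,  0.0844]), np.float64(0.00013083123709338844))
white (array([ 0.5191, -0.1893,  0.0854]), np.float64(1.1037201857766636e-05))
blue (array([ 0.5225, -0.0775,  0.08  ]), np.float64(1.3457228005833672e-05))
dR (array([ 0.6081, -0.1027,  0.0943]), np.float64(0.0006378461534681814))
dL (array([ 0.6081, -0.0565,  0.0902]), np.float64(0.0012616769874919096))
the job is handed in; nothing more can be done
```

The carrier is packed and the job is handed in, at about 31 s of the 96 s allowed. The red-lidded and white-lidded 56 mm jars stand in the far and near large wells, and the two dropper bottles in the twin small wells. Each was lowered until light floor contact of 2–7 N before release.

- **Jars:** in the last pictures the lid tops triangulate to 84 and 85 mm, against 84 mm expected for a jar on the well floor. Both are within about 4 mm of their well centres.
- **Droppers:** both look upright. Their teat tips read 94 and 90 mm against an expected 102 and 97 mm, which is 7–8 mm low. The same reading was about 4 mm low on the bench, and both contacts came at the well-floor height.
- **Left alone:** the blue-lidded jar already in the carrier reads within about 1–3 mm of where it stood. The black-lidded tall jar and the open beaker were not touched. The tall jar and the scene view of the beaker look unmoved, but in the last top view the arm covered most of the beaker.

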